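# Make up a candle set and a bath set

## Task

Make up the two gift sets. In the dark tray, stack the candle tins in the wire column with the teal-lidded tin at the bottom and the brown-lidded one on top, where its lid shows, and put the pink salt jar in the tray's rose jar recess; in the light tray, put the blue salt jar in the blue recess and the tall bath-oil bottle in the small recess. Everything must stand upright, fully down in its place; never tip the goods over, and leave the small bottle, the ribbon spool and the gift cards where they are.

Things in the scene. Friction and masses are not known exactly. Their poses are not given: they have to be found in the camera images.
- candle_tray: Dark wood tray, fixed, mm: 110 (x) x 200 (y) x 14, end handles to y +-121. Origin: centre of underside, z up. At y +50: recess 74 wide, floor at z 6, ringed by a brass wire column for two tins: inner diameter 73, top at z 74, flared mouth, with 47 mm gaps at -x and +x so that fingers closing along tray x can lower a tin to the floor. At y -52: jar recess 66 wide, floor at z 6, rose felt.
- bath_tray: Light wood tray without wire column, fixed, mm: 110 (x) x 200 (y) x 14, end handles to y +-121. Origin: centre of underside, z up. At y +50: bottle recess 52 wide, floor at z 6, dark felt. At y -48: jar recess 66 wide, floor at z 6, blue felt.
- teal_tin: white round candle tin with a teal lid, 65 mm across, 35 mm tall, closed. Origin: centre of its underside; z up.
- brown_tin: white round candle tin with a brown lid, 65 mm across, 35 mm tall, closed. Origin: centre of its underside; z up.
- pink_jar: corked glass jar of pink bath salt, body 51 mm across and about 45 mm tall, 74 mm tall in all. Origin: centre of its underside (within 1 mm); z up.
- blue_jar: corked glass jar of blue bath salt, body 51 mm across and about 35 mm tall, 60 mm tall in all. Origin: centre of its underside (within 1 mm); z up.
- oil_bottle: tall slim dark-brown bath-oil bottle with a white cap, body 38 mm across, straight up to about 70 mm, 118 mm tall in all. Origin: centre of its underside; z up.
- small_bottle: bystander: small dark-brown bottle with a white cap, 29 mm across, 62 mm tall, standing among the stock; not wanted. Origin: centre of its underside. (Behind the stock a clear glass shelf with a pale rim juts over the table, 132 to 140 mm above it, its nearest edge at world x = 0.70 m.)
- spool: bystander: red ribbon spool lying flat, 68 mm across, 15 mm tall. Origin: centre of its underside.
- cards: bystander: banded stack of gift cards lying flat, 63 mm (x) by 85 mm (y), 19 mm tall. Origin: centre of its underside.

How it is judged (in metres and radians):
At the end, for the whole second after the job is handed in: Teal tin on the floor of the wire column with the brown tin on it; pink jar in the rose recess; blue jar in the blue recess; tall bottle in the small recess: each within 11 mm of its centre in x and y, 4 mm in height (upper tin 5 mm), upright within 0.1 rad and at rest (x of teal_tin in the frame of candle_tray between -0.011 and 0.011 m and y of teal_tin in the frame of candle_tray between 0.039 and 0.061 m and z of teal_tin in the frame of candle_tray between 0.002 and 0.01 m and angle between each of teal_tin, brown_tin, pink_jar, blue_jar, oil_bottle's own z axis and vertical below 0.1 rad and linear speed of each of teal_tin, brown_tin, pink_jar, blue_jar, oil_bottle below 0.02 m/s and angular speed of each of teal_tin, brown_tin, pink_jar, blue_jar, oil_bottle below 0.2 rad/s and x of brown_tin in the frame of candle_tray between -0.011 and 0.011 m and y of brown_tin in the frame of candle_tray between 0.039 and 0.061 m and z of brown_tin in the frame of candle_tray between 0.036 and 0.046 m and x of pink_jar in the frame of candle_tray between -0.011 and 0.011 m and y of pink_jar in the frame of candle_tray between -0.063 and -0.041 m and z of pink_jar in the frame of candle_tray between 0.002 and 0.01 m and x of blue_jar in the frame of bath_tray between -0.011 and 0.011 m and y of blue_jar in the frame of bath_tray between -0.059 and -0.037 m and z of blue_jar in the frame of bath_tray between 0.002 and 0.01 m and x of oil_bottle in the frame of bath_tray between -0.011 and 0.011 m and y of oil_bottle in the frame of bath_tray between 0.039 and 0.061 m and z of oil_bottle in the frame of bath_tray between 0.002 and 0.01 m); the robot touches nothing.
It fails at once if the small bottle, the ribbon spool or the card stack is moved more than 25 mm (distance of any of small_bottle, spool, cards from where it was at the start of the episode above 0.025 m).
It fails at once if a salt jar, a tin or the bath-oil bottle is tipped by more than 45 degrees (angle between any of teal_tin, pink_jar, oil_bottle, brown_tin, blue_jar's own z axis and vertical above 0.785 rad).
It also fails if it takes over 128 s, if anything falls off the work surface, if the arm or the gripper's body presses on something with over 40 N, if the wrist force passes 120 N, or if a joint passes its speed limit or range.

## Robot

A 7-joint arm with a two-finger parallel gripper is mounted at the origin on a cart in front of the work surface, level with it; the furniture and walls round the work are solid. World frame = base frame: x ahead of the robot, y to its left, z up, the work surface at z = 0. Lengths are in mm, angles in rad, forces in N, time in s.
With the tool pointing down it reaches from about 400 to 875 mm from the base axis. Payload 4.4 kg.
Tool frame: the origin (TCP) lies between the finger pads; the fingertips stand 11 mm ahead of it and the grasp point (between the pads) lies 8 mm behind it; y points along the fingers, x is the direction in which the jaws open and shut, and the axes are right-handed (so a half turn about y gives the same grasp; the last joint's range is limited). The gripper opens to 85 mm and grips with 20 to 120 N. Pads are 22 mm wide; open, the fingers measure 114 mm over their backs; the gripper's body (76 mm by 85 mm) begins 54 mm behind the grasp point. The pads swing forward as they close: fully open they stand 13 mm farther back than shut.
Start: joints at [-1.375, 0.628, 0.038, 1.517, -0.027, 0.996, -0.02], TCP at [168.208, 627.872, 242.313] pointing down, gripper open.
Joint ranges: [-3.06, 3.06], [-0.37, 2.12], [-1.25, 1.32], [0.18, 2.47], [-1.1, 4.24], [0.23, 1.98], [-2.94, 2.94]. Speed limits (rad/s): [2.57, 2.57, 3.14, 3.14, 3.14, 3.14, 3.14].

## Interface

Orientations are given as [roll, pitch, yaw] about the fixed x, y, z axes, in that order (R = Rz(yaw) Ry(pitch) Rx(roll)).
In Python, from cell import * gives the robot as it stands.
- The arm moves only by the shell command python3 -m jog 'ROWS'. ROWS is JSON, a list of rows, each an object of numbers: "x", "y", "z": the shift along the tool's x, y, z in mm; "ax", "ay", "az": the turn, a rotation vector about the tool's x, y, z in rad; "grip": the finger opening in mm, from 0 to 85.4. In form: [{"x": .., "y": .., "z": .., "ax": .., "ay": .., "az": .., "grip": ..}, ...]. A call has 1 to 5 rows; each row is the pose to reach, as a shift and turn from the pose commanded when the call began, along the tool's axes at that moment; what a row does not reach only later rows make up. A row lasts 1/10 s, in which the tool goes at most 50 mm and 8.59 degrees, less where a joint would pass 70% of its speed; a pose out of reach is approached as far as the arm can. A call with a gripper value outside its range is refused whole. The fingers move at their own pace and stop on an object; the grip force is fixed at half the most. Time passes only in rows, so rows that repeat a pose let the fingers close. It gives the time, the measured TCP pose, the force and the opening at its end, in the units of the state.
- read_state(): the state, without advancing time (a new reading comes with each control period).
- get_image(name): name is "scene" or "top" or "wrist"; returns a dict with "color" (420x560x3 uint8, red, green, blue), "vfov" (degrees; the focal length in pixels is half the picture's height over the tangent of half this angle, whatever the lens; pixels are square), "cx", "cy" (the principal point, pixels), "camera_from_world" (4x4, takes a point from world to camera coordinates). Camera axes: x right, y down, z forward; pixel columns grow to the right and rows downward; lengths in mm; the calibration is good to about 2 mm. A picture is of the moment at which its call begins. There is no depth.
- finish_job(): hands the job in, once; it reports no verdict.
The state is a dict: "clock": time; "qpos": joint angles; "qd": joint speeds; "tau": joint torques, N m; "eef_pos": TCP position; "tool_rot": TCP orientation; "force": force on the tool from outside, world axes, zero at the start; "torque": the same for the moment, N m; "width": finger opening in mm.
Only numpy, scipy, OpenCV 4.12 (cv2) and the standard library are available. Lean on these libraries where they do the work, as an engineer would, in place of code of your own. Each camera call takes 0.05 s, during which the arm holds its last target.

## Working session

There is one attempt and no reset: what is moved stays moved. The work goes in short steps, Python scripts to look and compute and a shell command to move; the robot and the scene stay as the last step left them, time stands still between calls to the robot, and variables do not carry over. Pictures are saved under pics/ and viewed, and the job is handed in when it is done.

```bash
ls; mkdir -p pics; python3 - <<'E'
from cell import *
import cv2,json
s=read_state(); print(s)
for n in ["scene","top","wrist"]:
    im=get_image(n); cv2.imwrite(f"pics/{n}0.png",im["color"][:,:,::-1]); print(n,im["vfov"],im["cx"],im["cy"],im["camera_from_world"])
E
```

```text
pics
{'clock': 0.0, 'qpos': array([-1.37478687,  0.62935597,  0.03843926,  1.51836288, -0.02696505,
        0.99628258, -0.02001163]), 'qd': array([-0.00140618,  0.00043506, -0.00045761,  0.00042051,  0.0016925 ,
       -0.00046631,  0.00124712]), 'tau': array([ 5.87474879e-04, -5.63396323e+01,  1.22665778e+00, -1.93453735e+01,
        1.10939657e-02,  1.04704779e-02,  2.30735409e-06]), 'eef_pos': array([168.06387664, 627.27878727, 241.38427751]), 'tool_rot': array([-1.57084937,  0.00189012,  1.30899651]), 'force': array([ 0.42872998, -0.56976753,  0.05243608]), 'torque': array([ 0.00086248,  0.02112304, -0.08817404]), 'width': 85.43298440192156}
scene 49.35989057744506 276.23321031441657 204.28690392884118 [[ 6.17605557e-01 -7.86350284e-01  1.47175332e-02 -2.72761011e+02]
 [-3.82393840e-01 -3.16582137e-01 -8.68072982e-01  2.60513978e+02]
 [ 6.87268744e-01  5.30498804e-01 -4.96218392e-01  9.93704889e+02]
 [ 0.00000000e+00  0.00000000e+00  0.00000000e+00  1.00000000e+00]]
top 47.307068566765636 281.3524365553971 207.47286027940552 [[ 3.80260173e-02 -9.99276523e-01 -6.73303571e-04  7.83955653e+01]
 [-9.77316562e-01 -3.70498655e-02 -2.08517735e-01  5.37899164e+02]
 [ 2.08341931e-01  8.58712972e-03 -9.78018354e-01  1.34181021e+03]
 [ 0.00000000e+00  0.00000000e+00  0.00000000e+00  1.00000000e+00]]
wrist 59.74699748737131 275.3911289876212 211.33148126213277 [[ 2.58096420e-01  9.66114359e-01 -3.04674889e-03 -6.48569248e+02]
 [ 9.25318462e-01 -2.46288595e-01  2.88318697e-01 -3.75276208e+01]
 [ 2.77798454e-01 -7.72332367e-02 -9.57529658e-01  3.80457808e+02]
 [ 0.00000000e+00  0.00000000e+00  0.00000000e+00  1.00000000e+00]]
```

View images.

View pics/scene0.png

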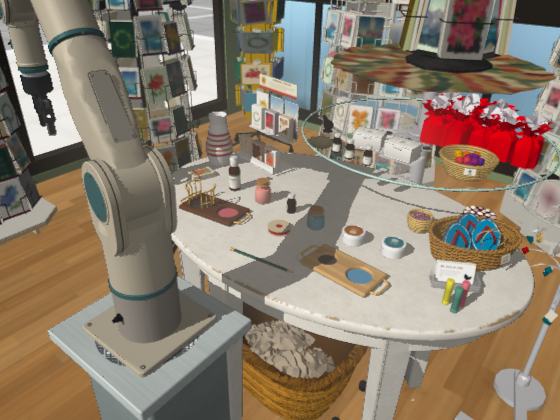

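View pics/top0.png

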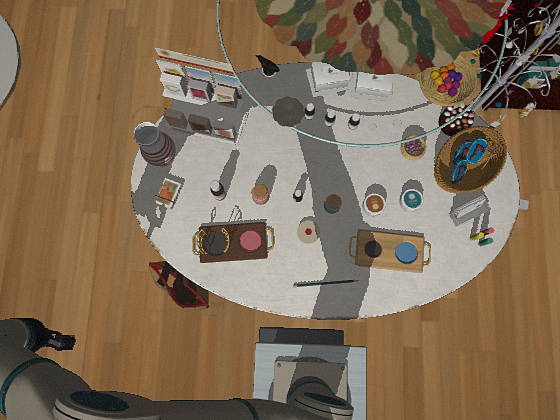

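View pics/wrist0.png

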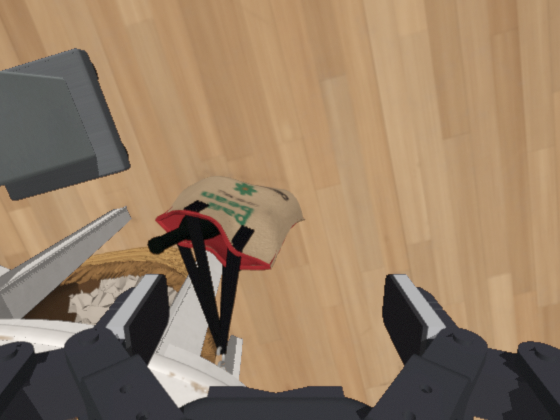

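```bash
cat > h.py <<'E'
import numpy as np,cv2
from cell import *
def cam(n):
    im=get_image(n); H=im["color"].shape[0]; f=H/2/np.tan(np.radians(im["vfov"])/2)
    K=np.array([[f,0,im["cx"]],[0,f,im["cy"]],[0,0,1]]); return im["color"][:,:,::-1].copy(),K,np.array(im["camera_from_world"])
def p2w(K,T,uv,z):
    R,t=T[:3,:3],T[:3,3]; d=R.T@np.linalg.inv(K)@np.array([uv[0],uv[1],1.]); c=-R.T@t
    return c+d*(z-c[2])/d[2]
def w2p(K,T,p):
    q=K@(T[:3,:3]@np.array(p,float)+T[:3,3]); return q[:2]/q[2]
E
python3 - <<'E'
from h import *
im,K,T=cam("top")
c=im[160:300,130:290]; cv2.imwrite("pics/t_l.png",cv2.resize(c,None,fx=5,fy=4.2 if 0 else 4.2*5/5,interpolation=cv2.INTER_CUBIC) if 0 else cv2.resize(c,None,fx=4,fy=4,interpolation=cv2.INTER_CUBIC))
c=im[160:300,280:440]; cv2.imwrite("pics/t_r.png",cv2.resize(c,None,fx=4,fy=4,interpolation=cv2.INTER_CUBIC))
for n,u,z in [("oil",(218,190),0),("pink",(260,192),0),("sm",(298,196),0),("blue",(333,203),0),("brown",(374,203),35),("teal",(412,198),35),("spool",(308,231),15),("rose",(250,239),6),("col",(213,241),6),("bl",(406,252),6),("dk",(373,249),6)]: print(n,p2w(K,T,u,z).round(0))
E
```

```text
oil [594. 295.   0.]
pink [593. 166.   0.]
sm [584.  50.   0.]
blue [566. -57.   0.]
brown [ 563. -175.   35.]
teal [ 583. -288.   35.]
spool [475.  17.  15.]
rose [446. 189.   6.]
col [436. 299.   6.]
bl [ 424. -275.    6.]
dk [ 430. -178.    6.]
```

View pics/t_l.png

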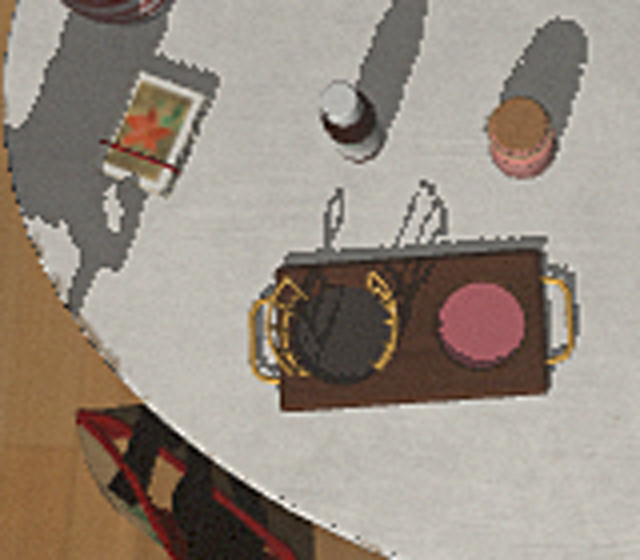

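View pics/t_r.png

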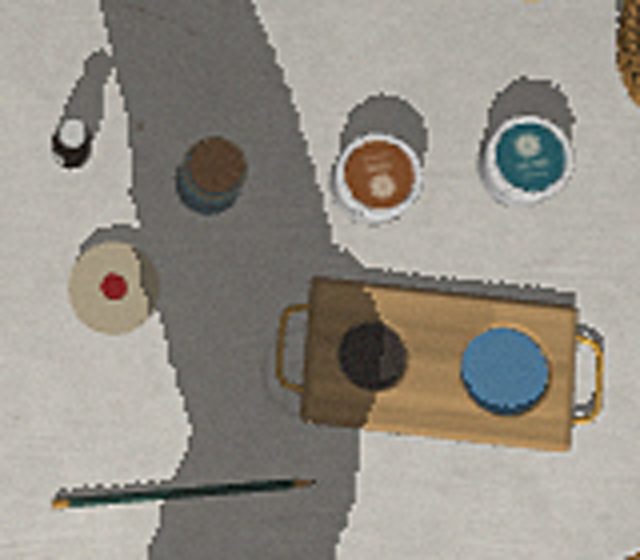

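```bash
cat >> h.py <<'E'
from scipy.spatial.transform import Rotation as Ro
def rel(p,yaw=None):
    s=read_state(); R=Ro.from_euler('xyz',s["tool_rot"])
    d=R.inv().apply(np.array(p,float)-s["eef_pos"])
    out=dict(shift=d.round(1))
    if yaw is not None:
        G=Ro.from_euler('xyz',[-np.pi/2,0,yaw]); out["turn"]=(R.inv()*G).as_rotvec().round(3)
    print("t",round(s["clock"],2),"pos",s["eef_pos"].round(1),"rot",s["tool_rot"].round(3),"F",s["force"].round(1),"w",round(s["width"],1)); print(out)
E
python3 - <<'E'
from h import *
im,K,T=cam("wrist"); R=T[:3,:3]; c=-R.T@T[:3,3]
s=read_state(); G=Ro.from_euler('xyz',s["tool_rot"])
print("cam in tool",G.inv().apply(c-s["eef_pos"]), "fwd in tool",G.inv().apply(R[2]))
im,K,T=cam("top")
o=np.array([130,160]); 
P=lambda x,y,z,o: p2w(K,T,(o[0]+(x-1.5)/4,o[1]+(y-1.5)/4),z)
L=(130,160);Rr=(280,160)
ro=P(482,323,6,L);co=P(347,333,6,L); print("rose",ro,"col",co,np.linalg.norm(ro-co))
print([P(*a,14,L)[:2].round(0) for a in [(287,266),(281,410),(547,388),(543,250)]])
bl=P(505,369,6,Rr);dk=P(373,356,6,Rr); print("bl",bl,dk,np.linalg.norm(bl-dk))
print([P(*a,14,Rr)[:2].round(0) for a in [(312,278),(301,422),(568,450),(575,306)]])
rel([450,300,300],0)
E
```

```text
cam in tool [-8.22972909e-02 -1.31521875e+02  7.41977906e+01] fwd in tool [-0.001325    0.95752715 -0.28834008]
rose [441.58001977 188.42927925   6.        ] col [430.2722364 288.5002173   6.       ] 100.70778821077937
[array([478., 335.]), array([371., 332.]), array([394., 138.]), array([497., 145.])]
bl [ 424.77229282 -274.99714753    6.        ] [ 430.7458733  -177.21693742    6.        ] 97.96250891177932
[array([ 486., -130.]), array([ 379., -123.]), array([ 366., -318.]), array([ 473., -326.])]
t 0.3 pos [168.1 627.7 242. ] rot [-1.571e+00  1.000e-03  1.309e+00] F [ 0.4 -0.4 -0.6] w 85.1
{'shift': array([-243.6,  -57.8, -357.1]), 'turn': array([ 0.000e+00,  1.309e+00, -1.000e-03])}
```

```bash
python3 -m jog '[{"x":-48,"y":-12,"z":-8,"ay":0.14},{"x":-80,"y":-24,"z":-30,"ay":0.28},{"x":-110,"y":-36,"z":-70,"ay":0.42},{"x":-135,"y":-48,"z":-110,"ay":0.56},{"x":-160,"y":-58,"z":-150,"ay":0.7}]'; python3 -c "
from h import *
rel([450,260,300],0.11)"
```

```text
t 0.3 pos [168.1 627.7 242. ] rot [-1.571e+00  1.000e-03  1.309e+00] F [ 0.4 -0.4 -0.6] w 85.1
{'shift': array([-282.2,  -57.8, -367.4]), 'turn': array([ 0.000e+00,  1.199e+00, -1.000e-03])}$[0]: bad value
```

```bash
python3 -m jog '[{"x":-48,"y":-12,"z":-8,"ax":0,"ay":0.14,"az":0,"grip":85},{"x":-80,"y":-24,"z":-30,"ax":0,"ay":0.28,"az":0,"grip":85},{"x":-110,"y":-36,"z":-70,"ax":0,"ay":0.42,"az":0,"grip":85},{"x":-135,"y":-48,"z":-110,"ax":0,"ay":0.56,"az":0,"grip":85},{"x":-160,"y":-58,"z":-150,"ax":0,"ay":0.7,"az":0,"grip":85}]'; python3 -c "
from h import *
rel([450,260,300],0.11)"
```

```text
clock: 0.8
eef_pos: [272.7, 433.0, 301.2]
tool_rot: [-1.57, -0.001, 0.604]
force: [0.7, 0.9, 0.8]
width: 85.1
t 0.8 pos [272.7 433.  301.2] rot [-1.57e+00 -1.00e-03  6.04e-01] F [0.7 0.9 0.8] w 85.1
{'shift': array([  47.8,    1.1, -243.1]), 'turn': array([-0.001,  0.494,  0.001])}
```

```bash
python3 -m jog '[{"x":10,"y":0,"z":-48,"ax":0,"ay":0.1,"az":0,"grip":85},{"x":20,"y":0,"z":-96,"ax":0,"ay":0.2,"az":0,"grip":85},{"x":30,"y":0,"z":-144,"ax":0,"ay":0.3,"az":0,"grip":85},{"x":40,"y":0,"z":-192,"ax":0,"ay":0.4,"az":0,"grip":85},{"x":48,"y":0,"z":-240,"ax":0,"ay":0.5,"az":0,"grip":85}]';python3 -m jog '[{"x":0,"y":0,"z":0,"ax":0,"ay":0,"az":0,"grip":85},{"x":0,"y":0,"z":0,"ax":0,"ay":0,"az":0,"grip":85}]'; python3 - <<'E'
from h import *
im,K,T=cam("wrist"); cv2.imwrite("pics/w1.png",im); np.savez("w1.npz",im=im,K=K,T=T); rel([450,260,300],0.11)
E
```

```text
clock: 1.3
eef_pos: [449.6, 263.8, 300.6]
tool_rot: [-1.57, -0.001, 0.105]
force: [0.8, 1.0, 0.4]
width: 84.7
clock: 1.5
eef_pos: [448.9, 264.1, 300.3]
tool_rot: [-1.571, 0.0, 0.106]
force: [-1.0, 1.5, -0.3]
width: 84.6
t 1.55 pos [447.9 265.6 300.2] rot [-1.57e+00  1.00e-03  1.10e-01] F [ 0.3 -0.  -0.3] w 85.0
{'shift': array([ 1.5,  0.2, -5.8]), 'turn': array([-0.001, -0.   , -0.001])}
```

View pics/w1.png

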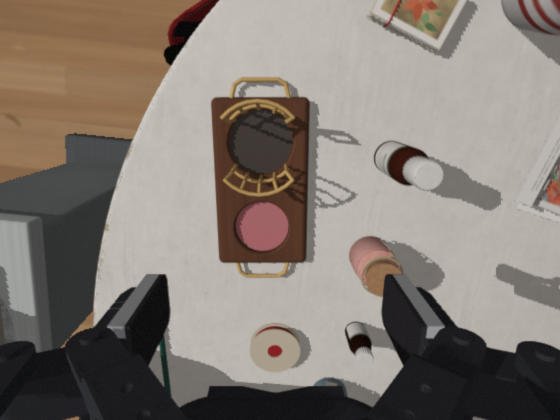

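```bash
python3 - <<'E'
from h import *
d=np.load("w1.npz");im,K,T=d["im"],d["K"],d["T"]
c=im[130:310,340:470]; cv2.imwrite("pics/w1a.png",cv2.resize(c,None,fx=3.3*1,fy=3.3,interpolation=cv2.INTER_CUBIC)); 
c=im[80:290,190:330]; cv2.imwrite("pics/w1b.png",cv2.resize(c,None,fx=2.8,fy=2.8,interpolation=cv2.INTER_CUBIC))
q=[p2w(K,T,u,14)[:2] for u in [(212,98),(308,98),(306,262),(219,263)]]; print(np.round(q,1), np.mean(q,0))
hsv=cv2.cvtColor(im,cv2.COLOR_BGR2HSV)
m=cv2.inRange(hsv,(165,80,60),(180,255,255)); m[:190]=0;m[:, :215]=0;m[260:]=0;m[:,300:]=0
n,l,st,ce=cv2.connectedComponentsWithStats(m); print(st[1:],ce[1:])
k=1+np.argmax(st[1:,4]); print("rose",p2w(K,T,ce[k],6), "area diam mm")
E
```

```text
[[370.9 332.7]
 [475.1 343.9]
 [498.6 150. ]
 [390.8 137. ]] [433.8416339  240.92701268]
[[ 236  202   52   49 1952]] [[261.72233607 225.83555328]]
rose [439.06010843 188.7821061    6.        ] area diam mm
```

View pics/w1a.png

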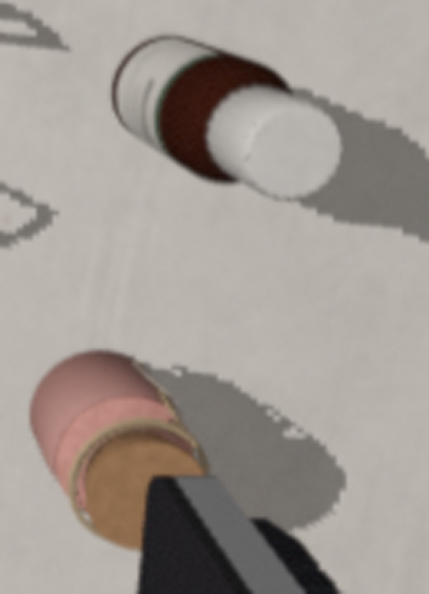

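View pics/w1b.png

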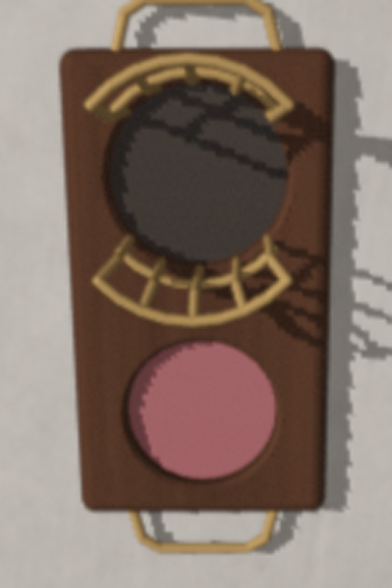

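```bash
cat >> h.py <<'E'
def ring(im,K,T,x,y,z,r,col=(0,255,0),s=1,o=(0,0)):
    a=np.linspace(0,2*np.pi,60); pts=np.array([ (w2p(K,T,(x+r*np.cos(t),y+r*np.sin(t),z))-np.array(o)+.5)*s for t in a])
    cv2.polylines(im,[np.round(pts).astype(int)],True,col,1)
E
python3 - <<'E'
from h import *
d=np.load("w1.npz");im,K,T=d["im"],d["K"],d["T"]
print("col felt",p2w(K,T,(260.4,141.4),6))
print("oil base",p2w(K,T,(390,157),0),"cap",p2w(K,T,(428.5,175.5),118)); print("pink",p2w(K,T,(370.3,257.3),0))
o=(190,80);s=2.8
v=cv2.resize(im[80:290,190:470],None,fx=s,fy=s,interpolation=cv2.INTER_CUBIC)
R=lambda *a,**k: ring(v,K,T,*a,s=s,o=o,**k)
R(428.3,290.6,6,37);R(428.3,290.6,74,36.5,col=(255,255,0));R(439.5,189,14,33);R(439.5,189,6,33)
ob=p2w(K,T,(390,157),0);R(ob[0],ob[1],0,19);R(ob[0],ob[1],118,12,col=(255,0,0));R(ob[0],ob[1],70,19)
pb=p2w(K,T,(370.3,257.3),0);R(pb[0],pb[1],0,25.5);R(pb[0],pb[1],45,25.5);R(pb[0],pb[1],74,20,col=(255,0,0))
cv2.imwrite("pics/w1c.png",v)
E
```

```text
col felt [427.66535557 290.89822298   6.        ]
oil base [581.38812614 288.51516761   0.        ] cap [579.39560304 289.59980574 118.        ]
pink [581.6419615  159.14425527   0.        ]
```

View pics/w1c.png

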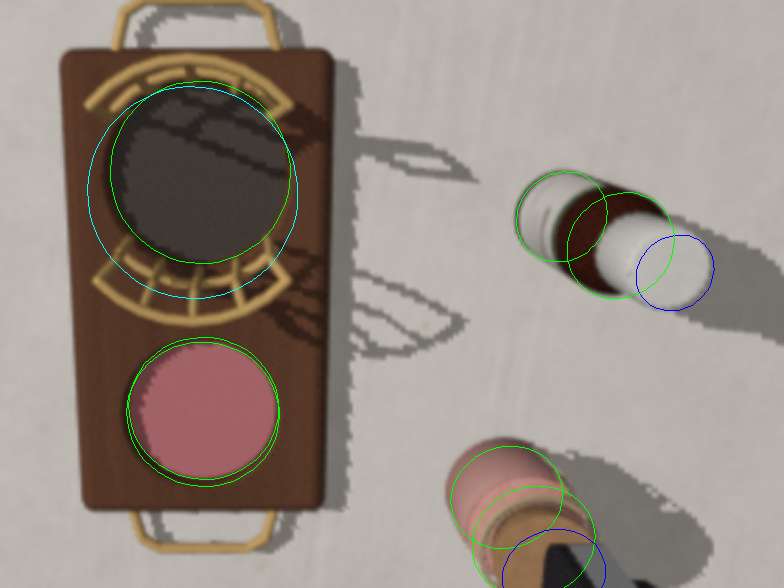

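```bash
python3 -c "
from h import *
rel([510,-230,300],-0.063)"; python3 -m jog '[{"x":0,"y":0,"z":-50,"ax":0,"ay":0.02,"az":0,"grip":85},{"x":0,"y":0,"z":-100,"ax":0,"ay":0.04,"az":0,"grip":85},{"x":0,"y":0,"z":-150,"ax":0,"ay":0.06,"az":0,"grip":85},{"x":0,"y":0,"z":-200,"ax":0,"ay":0.08,"az":0,"grip":85},{"x":0,"y":0,"z":-250,"ax":0,"ay":0.1,"az":0,"grip":85}]';python3 -c "
from h import *
rel([510,-230,300],-0.063)"
```

```text
t 1.55 pos [447.9 265.6 300.2] rot [-1.57e+00  1.00e-03  1.10e-01] F [ 0.3 -0.  -0.3] w 85.0
{'shift': array([ 7.600e+00, -2.000e-01, -4.994e+02]), 'turn': array([-0.001,  0.173, -0.001])}
clock: 2.05
eef_pos: [475.1, 17.1, 300.4]
tool_rot: [-1.569, -0.0, 0.013]
force: [1.7, 0.8, 0.1]
width: 85.0
t 2.05 pos [475.1  17.1 300.4] rot [-1.569 -0.     0.013] F [1.7 0.8 0.1] w 85.0
{'shift': array([ 3.160e+01,  1.000e-01, -2.475e+02]), 'turn': array([-0.001,  0.076,  0.   ])}
```

```bash
python3 -m jog '[{"x":6,"y":0,"z":-50,"ax":0,"ay":0.02,"az":0,"grip":85},{"x":12,"y":0,"z":-100,"ax":0,"ay":0.04,"az":0,"grip":85},{"x":20,"y":0,"z":-150,"ax":0,"ay":0.06,"az":0,"grip":85},{"x":26,"y":0,"z":-200,"ax":0,"ay":0.07,"az":0,"grip":85},{"x":32,"y":0,"z":-247,"ax":0,"ay":0.076,"az":0,"grip":85}]';python3 -m jog '[{"x":0,"y":0,"z":0,"ax":0,"ay":0,"az":0,"grip":85},{"x":0,"y":0,"z":0,"ax":0,"ay":0,"az":0,"grip":85}]'; python3 - <<'E'
from h import *
im,K,T=cam("wrist"); cv2.imwrite("pics/w2.png",im); np.savez("w2.npz",im=im,K=K,T=T); rel([583,-288,100],0)
E
```

```text
clock: 2.55
eef_pos: [510.7, -229.6, 300.2]
tool_rot: [-1.569, -0.0, -0.063]
force: [0.2, 0.7, 0.4]
width: 84.9
clock: 2.75
eef_pos: [509.9, -229.3, 299.8]
tool_rot: [-1.57, 0.001, -0.067]
force: [-0.7, 1.7, -0.5]
width: 85.2
t 2.8 pos [ 510.2 -227.8  299.8] rot [-1.569e+00  1.000e-03 -6.400e-02] F [ 0.1 -0.1  0.6] w 85.3
{'shift': array([ 76.7, 199.6, -55.8]), 'turn': array([-0.002, -0.064, -0.001])}
```

View pics/w2.png

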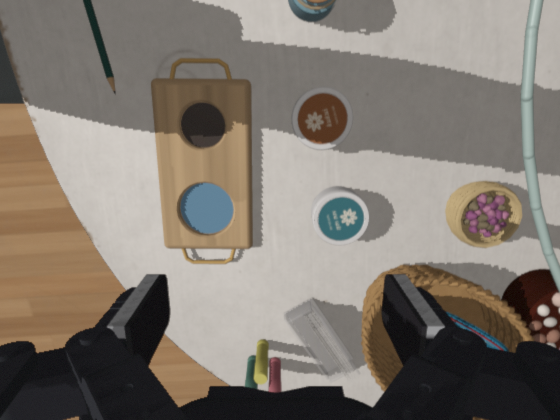

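```bash
python3 - <<'E'
from h import *
d=np.load("w2.npz");im,K,T=d["im"],d["K"],d["T"]
q=[p2w(K,T,u,14)[:2] for u in [(152,80),(251,79),(252,247),(164,248)]]; print(np.round(q,1), np.mean(q,0))
teal=p2w(K,T,(341,217),35);br=p2w(K,T,(322,117.5),35);print("teal",teal,"brown",br)
dk=p2w(K,T,(203.5,126),6);bl=p2w(K,T,(208,209.5),6);print("dk",dk,"bl",bl,np.linalg.norm(dk-bl))
bj=p2w(K,T,(312,0),0)
o=(140,0);s=2.8
v=cv2.resize(im[0:270,140:400],None,fx=s,fy=s,interpolation=cv2.INTER_CUBIC)
v0=v.copy()
R=lambda *a,**k: ring(v,K,T,*a,s=s,o=o,**k)
R(dk[0],dk[1],6,26);R(bl[0],bl[1],6,33)
for p in (teal,br): R(p[0],p[1],35,32.5); R(p[0],p[1],0,32.5,col=(255,255,0))
cv2.imwrite("pics/w2c.png",v[:600]);cv2.imwrite("pics/w2d.png",v[150:])
E
```

```text
[[ 382.5 -125.5]
 [ 489.  -131.5]
 [ 473.7 -325.4]
 [ 365.5 -319.7]] [ 427.67261332 -225.55707576]
teal [ 579.90633003 -286.91827139   35.        ] brown [ 561.52841991 -175.68737348   35.        ]
dk [ 430.38129303 -177.63895051    6.        ] bl [ 423.7119226  -276.36400038    6.        ] 98.95006808239104
```

View pics/w2d.png

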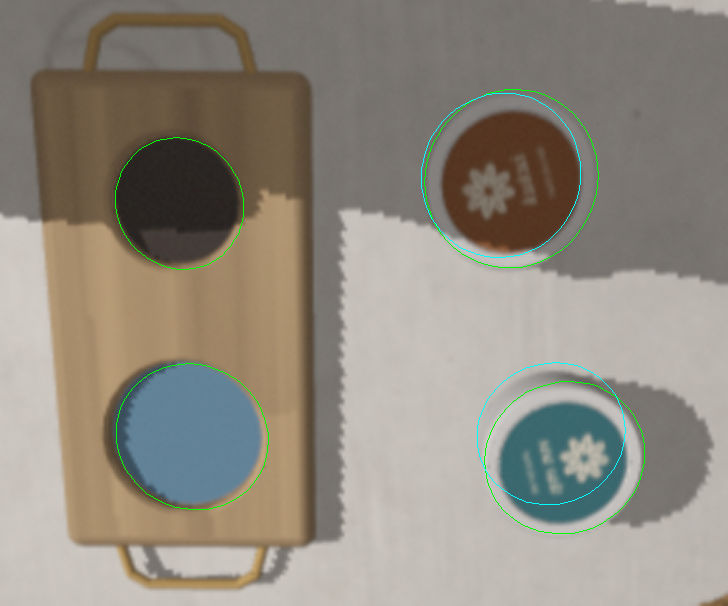

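```bash
python3 -c "
from h import *
rel([579.5,-287,100],-0.064)"
```

```text
t 2.8 pos [ 510.2 -227.8  299.8] rot [-1.569e+00  1.000e-03 -6.400e-02] F [ 0.1 -0.1  0.6] w 85.3
{'shift': array([ 73.1, 199.7, -55. ]), 'turn': array([-0.002, -0.   , -0.001])}
```

```bash
python3 -m jog '[{"x":25,"y":37,"z":-18,"ax":0,"ay":0,"az":0,"grip":85},{"x":45,"y":80,"z":-34,"ax":0,"ay":0,"az":0,"grip":85},{"x":62,"y":123,"z":-48,"ax":0,"ay":0,"az":0,"grip":85},{"x":73,"y":165,"z":-55,"ax":0,"ay":0,"az":0,"grip":85},{"x":73,"y":200,"z":-55,"ax":0,"ay":0,"az":0,"grip":85}]'; python3 -m jog '[{"x":0,"y":0,"z":0,"ax":0,"ay":0,"az":0,"grip":85},{"x":0,"y":0,"z":0,"ax":0,"ay":0,"az":0,"grip":85}]';python3 - <<'E'
from h import *
im,K,T=cam("wrist");
for p in [(579.5,-287)]: ring(im,K,T,*p,35,32.5); ring(im,K,T,*p,0,32.5,col=(255,255,0))
cv2.imwrite("pics/w3.png",im); rel([579.5,-287,21],-.064)
E
```

```text
clock: 3.3
eef_pos: [580.8, -286.8, 97.7]
tool_rot: [-1.569, 0.0, -0.063]
force: [0.1, 0.1, 0.7]
width: 85.1
clock: 3.5
eef_pos: [579.6, -287.4, 100.6]
tool_rot: [-1.569, 0.001, -0.064]
force: [-0.5, -0.3, 0.2]
width: 85.0
t 3.55 pos [ 580.3 -288.6  102.1] rot [-1.571 -0.002 -0.065] F [ 0.3 -0.2  0.2] w 84.9
{'shift': array([-1.1, 81.1,  1.5]), 'turn': array([ 0.   , -0.001,  0.002])}
```

View pics/w3.png

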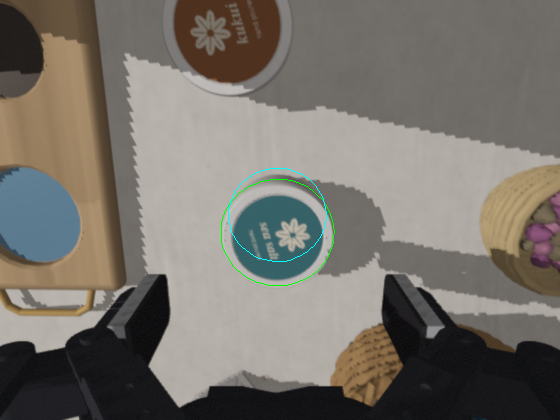

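```bash
python3 -m jog '[{"x":0,"y":40,"z":0,"ax":0,"ay":0,"az":0,"grip":85},{"x":0,"y":65,"z":0,"ax":0,"ay":0,"az":0,"grip":85},{"x":0,"y":80,"z":0,"ax":0,"ay":0,"az":0,"grip":85},{"x":0,"y":80,"z":0,"ax":0,"ay":0,"az":0,"grip":85}]'; python3 -m jog '[{"x":0,"y":0,"z":0,"ax":0,"ay":0,"az":0,"grip":50},{"x":0,"y":0,"z":0,"ax":0,"ay":0,"az":0,"grip":50},{"x":0,"y":0,"z":0,"ax":0,"ay":0,"az":0,"grip":50},{"x":0,"y":0,"z":0,"ax":0,"ay":0,"az":0,"grip":50},{"x":0,"y":0,"z":0,"ax":0,"ay":0,"az":0,"grip":50}]'; python3 - <<'E'
from h import *
im,K,T=cam("wrist");
cv2.imwrite("pics/w4.png",im); rel([428.2,290.7,170],0.11)
E
```

```text
clock: 3.95
eef_pos: [579.0, -289.1, 20.4]
tool_rot: [-1.57, 0.0, -0.066]
force: [-1.4, -0.5, 0.3]
width: 85.1
clock: 4.45
eef_pos: [580.3, -290.7, 23.1]
tool_rot: [-1.572, -0.004, -0.067]
force: [-0.8, 0.5, 6.1]
width: 62.1
t 4.5 pos [ 580.4 -290.7   23.1] rot [-1.572 -0.004 -0.067] F [-0.3  0.8  5.9] w 61.6
{'shift': array([-190.2, -148.3,  569.7]), 'turn': array([ 0.002, -0.177,  0.003])}
```

View pics/w4.png

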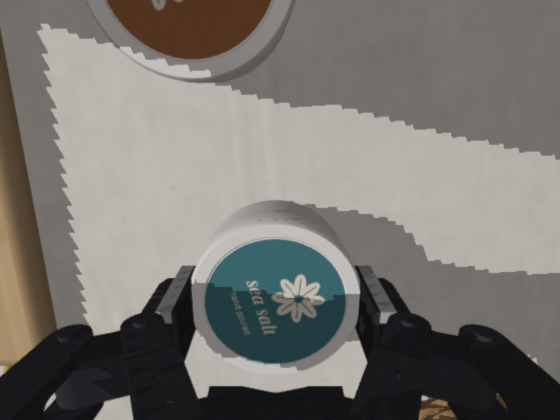

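```bash
python3 -m jog '[{"x":0,"y":-10,"z":0,"ax":0,"ay":0,"az":0,"grip":50},{"x":0,"y":-30,"z":0,"ax":0,"ay":0,"az":0,"grip":50},{"x":0,"y":-70,"z":0,"ax":0,"ay":0,"az":0,"grip":50},{"x":0,"y":-110,"z":0,"ax":0,"ay":0,"az":0,"grip":50},{"x":0,"y":-150,"z":0,"ax":0,"ay":0,"az":0,"grip":50}]'; python3 - <<'E'
from h import *
im,K,T=cam("wrist");s=read_state()
zl=s["eef_pos"][2]+14
for uv in [(276,305)]:
    p=p2w(K,T,uv,zl); print(p, Ro.from_euler('xyz',s["tool_rot"]).inv().apply(p-s["eef_pos"]))
e=s["eef_pos"];ring(im,K,T,e[0],e[1],zl,32.5)
cv2.imwrite("pics/w5.png",im); rel([428.2,290.7,170],0.11)
E
```

```text
clock: 5.0
eef_pos: [578.8, -290.0, 173.0]
tool_rot: [-1.571, -0.001, -0.067]
force: [0.9, -0.2, -0.9]
width: 61.7
[ 578.74737954 -283.18843366  194.34783351] [ -3.81370303 -14.08859552   8.99067471]
t 5.05 pos [ 582.1 -292.5  180.3] rot [-1.576 -0.011 -0.067] F [ 0.1 -1.5  2.8] w 61.6
{'shift': array([-193. ,    5.3,  571.5]), 'turn': array([ 0.006, -0.178,  0.011])}
```

View pics/w5.png

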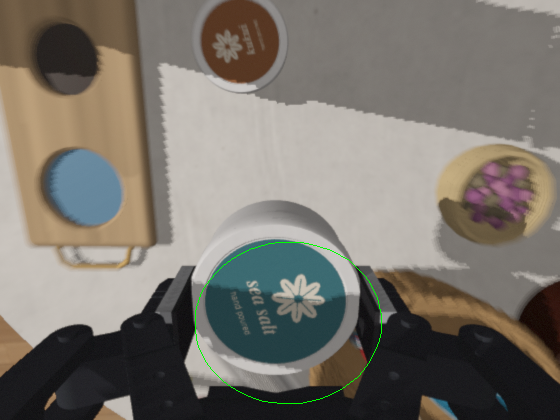

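```bash
python3 -m jog '[{"x":0,"y":0,"z":0,"ax":0,"ay":0,"az":0,"grip":50},{"x":0,"y":0,"z":0,"ax":0,"ay":0,"az":0,"grip":50},{"x":0,"y":0,"z":0,"ax":0,"ay":0,"az":0,"grip":50},{"x":0,"y":0,"z":0,"ax":0,"ay":0,"az":0,"grip":50}]'; python3 - <<'E'
from h import *
s=read_state();im,K,T=cam("wrist")
zl=s["eef_pos"][2]+14
for uv in [(276,305)]:
    p=p2w(K,T,uv,zl); print(p, Ro.from_euler('xyz',s["tool_rot"]).inv().apply(p-s["eef_pos"]))
e=s["eef_pos"];ring(im,K,T,e[0],e[1],zl,32.5)
cv2.imwrite("pics/w6.png",im); rel([428.2,290.7,170],0.11)
E
```

```text
clock: 5.45
eef_pos: [578.1, -289.4, 168.8]
tool_rot: [-1.57, 0.003, -0.067]
force: [0.2, -0.7, -2.0]
width: 61.8
[ 577.82787111 -287.01057391  182.83864554] [ -0.43540972 -13.99644306   2.34356358]
t 5.5 pos [ 578.2 -289.5  169. ] rot [-1.57   0.002 -0.067] F [ 0.5 -0.9 -1.5] w 62.0
{'shift': array([-1.886e+02, -1.000e-01,  5.688e+02]), 'turn': array([-0.001, -0.177, -0.002])}
```

View pics/w6.png

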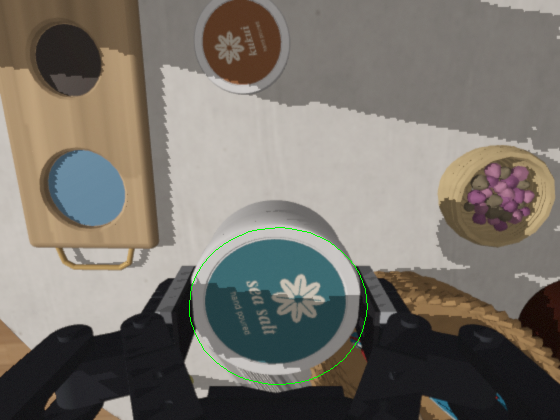

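```bash
python3 -m jog '[{"x":-12,"y":0,"z":30,"ax":0,"ay":0,"az":0,"grip":50},{"x":-30,"y":0,"z":75,"ax":0,"ay":-0.03,"az":0,"grip":50},{"x":-45,"y":0,"z":122,"ax":0,"ay":-0.06,"az":0,"grip":50},{"x":-60,"y":0,"z":169,"ax":0,"ay":-0.09,"az":0,"grip":50},{"x":-75,"y":0,"z":216,"ax":0,"ay":-0.12,"az":0,"grip":50}]';python3 -c "
from h import *
rel([428.5,288.4,170],0.11)"
```

```text
clock: 6.0
eef_pos: [517.6, -67.7, 169.8]
tool_rot: [-1.571, 0.001, 0.054]
force: [1.1, 0.8, -3.1]
width: 61.7
t 6.0 pos [517.6 -67.7 169.8] rot [-1.571e+00  1.000e-03  5.400e-02] F [ 1.1  0.8 -3.1] w 61.7
{'shift': array([-6.990e+01, -1.000e-01,  3.604e+02]), 'turn': array([-0.   , -0.056, -0.001])}
```

```bash
python3 -m jog '[{"x":-10,"y":0,"z":48,"ax":0,"ay":-0.02,"az":0,"grip":50},{"x":-20,"y":0,"z":96,"ax":0,"ay":-0.04,"az":0,"grip":50},{"x":-30,"y":0,"z":144,"ax":0,"ay":-0.056,"az":0,"grip":50},{"x":-40,"y":0,"z":190,"ax":0,"ay":-0.056,"az":0,"grip":50},{"x":-50,"y":0,"z":235,"ax":0,"ay":-0.056,"az":0,"grip":50}]';python3 -c "
from h import *
rel([428.5,288.4,130],0.11)"
```

```text
clock: 6.5
eef_pos: [455.3, 164.5, 170.0]
tool_rot: [-1.571, 0.0, 0.109]
force: [-0.0, 0.5, -1.6]
width: 61.7
t 6.5 pos [455.3 164.5 170. ] rot [-1.571  0.     0.109] F [-0.   0.5 -1.6] w 61.7
{'shift': array([-13.2,  39.9, 126.1]), 'turn': array([ 0.   , -0.001, -0.   ])}
```

```bash
python3 -m jog '[{"x":-5,"y":0,"z":45,"ax":0,"ay":0,"az":0,"grip":50},{"x":-9,"y":5,"z":85,"ax":0,"ay":0,"az":0,"grip":50},{"x":-12,"y":15,"z":112,"ax":0,"ay":0,"az":0,"grip":50},{"x":-13,"y":30,"z":124,"ax":0,"ay":0,"az":0,"grip":50},{"x":-13,"y":40,"z":126,"ax":0,"ay":0,"az":0,"grip":50}]';python3 -m jog '[{"x":0,"y":0,"z":0,"ax":0,"ay":0,"az":0,"grip":50},{"x":0,"y":0,"z":0,"ax":0,"ay":0,"az":0,"grip":50},{"x":0,"y":0,"z":0,"ax":0,"ay":0,"az":0,"grip":50}]'; python3 - <<'E'
from h import *
rel([428.5,288.4,85],0.11)
s=read_state();im,K,T=cam("wrist")
e=s["eef_pos"];R=Ro.from_euler('xyz',s["tool_rot"]);c=e+R.apply([0,0,2.3])
ring(im,K,T,c[0],c[1],e[2]+14,32.5);ring(im,K,T,428.2,290.7,74,36.5,col=(0,0,255))
cv2.imwrite("pics/w7.png",im)
E
```

```text
clock: 7.0
eef_pos: [428.5, 287.4, 128.6]
tool_rot: [-1.572, 0.002, 0.112]
force: [0.1, -0.7, -1.9]
width: 62.1
clock: 7.3
eef_pos: [430.5, 284.8, 130.7]
tool_rot: [-1.571, -0.001, 0.106]
force: [-0.4, 0.0, -1.8]
width: 62.0
t 7.3 pos [430.5 284.8 130.7] rot [-1.571e+00 -1.000e-03  1.060e-01] F [-0.4  0.  -1.8] w 62.0
{'shift': array([-1.7, 45.7,  3.8]), 'turn': array([ 0.   , -0.004,  0.001])}
```

View pics/w7.png

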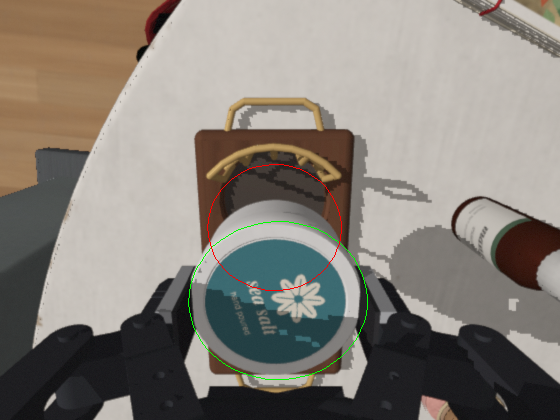

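```bash
python3 -m jog '[{"x":-1.7,"y":5,"z":3,"ax":0,"ay":0,"az":0,"grip":50},{"x":-1.7,"y":15,"z":3,"ax":0,"ay":0,"az":0,"grip":50},{"x":-1.7,"y":23,"z":3,"ax":0,"ay":0,"az":0,"grip":50},{"x":-1.7,"y":25,"z":3,"ax":0,"ay":0,"az":0,"grip":50},{"x":-1.7,"y":25,"z":3,"ax":0,"ay":0,"az":0,"grip":50}]';for i in 1 2 3; do python3 -m jog '[{"x":0,"y":0,"z":0,"ax":0,"ay":0,"az":0,"grip":50}]'; done;  python3 - <<'E'
from h import *
rel([428.5,288.4,28],0.11)
s=read_state();im,K,T=cam("wrist")
e=s["eef_pos"];R=Ro.from_euler('xyz',s["tool_rot"]);c=e+R.apply([0,0,2.3])
ring(im,K,T,c[0],c[1],e[2]+14,32.5);ring(im,K,T,428.2,290.7,74,46.5,col=(0,0,255))
cv2.imwrite("pics/w8.png",im)
E
```

```text
clock: 7.85
eef_pos: [427.2, 289.0, 104.6]
tool_rot: [-1.572, 0.001, 0.109]
force: [-0.2, 0.1, -2.1]
width: 62.0
clock: 7.95
eef_pos: [427.6, 289.2, 105.2]
tool_rot: [-1.571, 0.0, 0.109]
force: [0.1, -0.6, -1.6]
width: 61.8
clock: 8.05
eef_pos: [427.8, 289.4, 105.5]
tool_rot: [-1.571, -0.001, 0.109]
force: [0.6, -0.0, -1.3]
width: 61.4
clock: 8.15
eef_pos: [427.7, 289.4, 105.5]
tool_rot: [-1.571, -0.001, 0.109]
force: [-0.5, 0.1, -2.0]
width: 62.0
t 8.15 pos [427.7 289.4 105.5] rot [-1.571e+00 -1.000e-03  1.090e-01] F [-0.5  0.1 -2. ] w 62.0
{'shift': array([ 0.6, 77.5, -1.1]), 'turn': array([-0.   , -0.001,  0.001])}
```

View pics/w8.png

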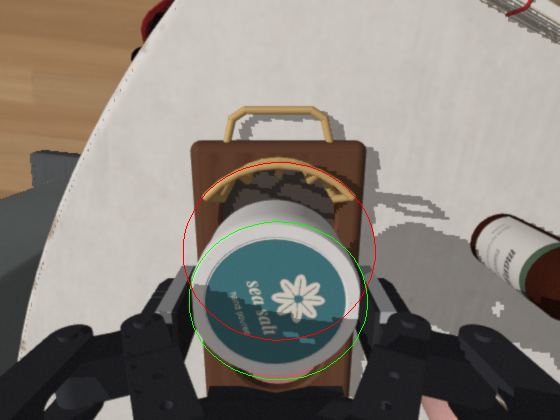

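```bash
python3 -m jog '[{"x":0.5,"y":10,"z":0,"ax":0,"ay":0,"az":0,"grip":50},{"x":0.5,"y":22,"z":0,"ax":0,"ay":0,"az":0,"grip":50},{"x":0.5,"y":34,"z":0,"ax":0,"ay":0,"az":0,"grip":50},{"x":0.5,"y":44,"z":0,"ax":0,"ay":0,"az":0,"grip":50},{"x":0.5,"y":50,"z":0,"ax":0,"ay":0,"az":0,"grip":50}]';python3 -m jog '[{"x":0,"y":0,"z":0,"ax":0,"ay":0,"az":0,"grip":50},{"x":0,"y":0,"z":0,"ax":0,"ay":0,"az":0,"grip":50}]'; python3 - <<'E'
from h import *
rel([428.5,288.4,28],0.11)
E
```

```text
clock: 8.7
eef_pos: [427.4, 288.9, 53.7]
tool_rot: [-1.572, 0.002, 0.109]
force: [0.0, -0.2, -2.4]
width: 61.8
clock: 8.9
eef_pos: [428.2, 289.3, 55.2]
tool_rot: [-1.571, 0.0, 0.109]
force: [-0.0, 0.4, -1.8]
width: 61.8
t 8.9 pos [428.2 289.3  55.2] rot [-1.571  0.     0.109] F [-0.   0.4 -1.8] w 61.8
{'shift': array([ 0.2, 27.2, -0.9]), 'turn': array([ 0.   , -0.001, -0.   ])}
```

No contact so far; lowering the rest.

```bash
python3 -m jog '[{"x":0,"y":7,"z":0,"ax":0,"ay":0,"az":0,"grip":50},{"x":0,"y":14,"z":0,"ax":0,"ay":0,"az":0,"grip":50},{"x":0,"y":20,"z":0,"ax":0,"ay":0,"az":0,"grip":50},{"x":0,"y":23,"z":0,"ax":0,"ay":0,"az":0,"grip":50}]';python3 -m jog '[{"x":0,"y":1,"z":0,"ax":0,"ay":0,"az":0,"grip":50},{"x":0,"y":2,"z":0,"ax":0,"ay":0,"az":0,"grip":50}]';python3 -m jog '[{"x":0,"y":1,"z":0,"ax":0,"ay":0,"az":0,"grip":50},{"x":0,"y":2,"z":0,"ax":0,"ay":0,"az":0,"grip":50}]'; python3 - <<'E'
from h import *
rel([428.5,288.4,28],0.11)
s=read_state();im,K,T=cam("wrist")
cv2.imwrite("pics/w9.png",im)
E
```

```text
clock: 9.3
eef_pos: [427.6, 289.2, 31.6]
tool_rot: [-1.571, 0.001, 0.109]
force: [0.6, -0.7, -1.2]
width: 61.8
clock: 9.5
eef_pos: [428.1, 289.3, 30.2]
tool_rot: [-1.571, 0.0, 0.109]
force: [-0.7, 0.3, -2.6]
width: 61.8
clock: 9.7
eef_pos: [428.1, 289.5, 29.0]
tool_rot: [-1.57, -0.0, 0.109]
force: [-3.5, -1.1, 17.6]
width: 61.5
t 9.7 pos [428.1 289.5  29. ] rot [-1.57  -0.     0.109] F [-3.5 -1.1 17.6] w 61.5
{'shift': array([ 0.3,  1. , -1.1]), 'turn': array([-0.001, -0.001,  0.   ])}
```

View pics/w9.png

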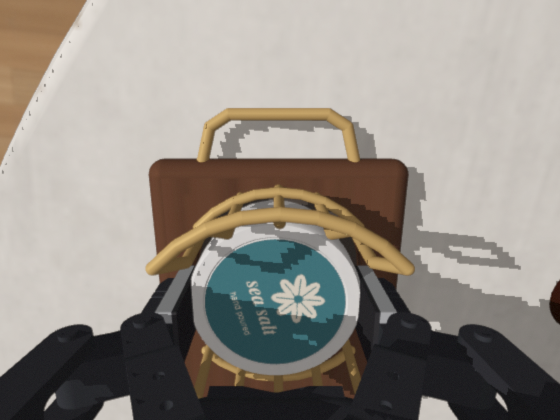

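```bash
python3 -m jog '[{"x":0,"y":-1,"z":0,"ax":0,"ay":0,"az":0,"grip":85},{"x":0,"y":-1,"z":0,"ax":0,"ay":0,"az":0,"grip":85},{"x":0,"y":-1,"z":0,"ax":0,"ay":0,"az":0,"grip":85},{"x":0,"y":-1,"z":0,"ax":0,"ay":0,"az":0,"grip":85}]';python3 -m jog '[{"x":0,"y":-20,"z":0,"ax":0,"ay":0,"az":0,"grip":85},{"x":0,"y":-50,"z":0,"ax":0,"ay":0,"az":0,"grip":85},{"x":0,"y":-90,"z":0,"ax":0,"ay":0,"az":0,"grip":85},{"x":0,"y":-120,"z":0,"ax":0,"ay":0,"az":0,"grip":85},{"x":0,"y":-140,"z":0,"ax":0,"ay":0,"az":0,"grip":85}]'; python3 -m jog '[{"x":0,"y":0,"z":0,"ax":0,"ay":0,"az":0,"grip":85},{"x":0,"y":0,"z":0,"ax":0,"ay":0,"az":0,"grip":85},{"x":0,"y":0,"z":0,"ax":0,"ay":0,"az":0,"grip":85}]';python3 - <<'E'
from h import *
rel([561.5,-176,170],-0.06)
im,K,T=cam("wrist")
ring(im,K,T,428.2,290.7,41,32.5);ring(im,K,T,428.2,290.7,6,32.5,col=(255,255,0))
cv2.imwrite("pics/w10.png",im)
E
```

```text
clock: 10.15
eef_pos: [428.0, 289.4, 29.3]
tool_rot: [-1.571, -0.0, 0.109]
force: [-0.3, 0.0, 0.1]
width: 85.0
clock: 10.65
eef_pos: [428.7, 289.6, 171.4]
tool_rot: [-1.57, -0.002, 0.109]
force: [0.5, 0.2, 0.1]
width: 85.1
clock: 10.95
eef_pos: [427.2, 289.1, 168.2]
tool_rot: [-1.572, 0.002, 0.109]
force: [-0.2, -0.1, 0.1]
width: 85.0
t 10.95 pos [427.2 289.1 168.2] rot [-1.572  0.002  0.109] F [-0.2 -0.1  0.1] w 85.0
{'shift': array([  82.8,   -1.5, -476.9]), 'turn': array([ 0.001,  0.169, -0.002])}
```

View pics/w10.png

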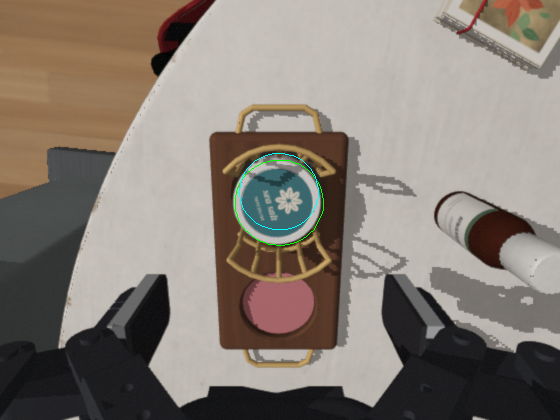

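```bash
python3 -m jog '[{"x":5,"y":0,"z":-48,"ax":0,"ay":0,"az":0,"grip":85},{"x":13,"y":0,"z":-97,"ax":0,"ay":0,"az":0,"grip":85},{"x":21,"y":0,"z":-146,"ax":0,"ay":0,"az":0,"grip":85},{"x":30,"y":0,"z":-195,"ax":0,"ay":0,"az":0,"grip":85},{"x":38,"y":0,"z":-244,"ax":0,"ay":0,"az":0,"grip":85}]';python3 -m jog '[{"x":9,"y":0,"z":-48,"ax":0,"ay":0,"az":0,"grip":85},{"x":18,"y":0,"z":-97,"ax":0,"ay":0,"az":0,"grip":85},{"x":27,"y":10,"z":-144,"ax":0,"ay":0,"az":0,"grip":85},{"x":36,"y":30,"z":-190,"ax":0,"ay":0,"az":0,"grip":85},{"x":44,"y":60,"z":-226,"ax":0,"ay":0,"az":0,"grip":85}]'; python3 -m jog '[{"x":0,"y":0,"z":0,"ax":0,"ay":0,"az":0,"grip":85},{"x":0,"y":0,"z":0,"ax":0,"ay":0,"az":0,"grip":85},{"x":0,"y":0,"z":0,"ax":0,"ay":0,"az":0,"grip":85},{"x":0,"y":0,"z":0,"ax":0,"ay":0,"az":0,"grip":85}]';python3 - <<'E'
from h import *
rel([561.5,-176,21],0.109)
im,K,T=cam("wrist")
ring(im,K,T,561.5,-176,35,32.5);ring(im,K,T,561.5,-176,0,32.5,col=(255,255,0))
cv2.imwrite("pics/w11.png",im)
E
```

```text
clock: 11.5
eef_pos: [492.2, 49.0, 168.3]
tool_rot: [-1.571, 0.002, 0.109]
force: [0.8, -0.0, -0.2]
width: 84.8
clock: 12.0
eef_pos: [561.6, -172.6, 108.8]
tool_rot: [-1.572, -0.002, 0.107]
force: [1.4, 0.9, 0.2]
width: 85.0
clock: 12.4
eef_pos: [561.0, -167.0, 109.8]
tool_rot: [-1.57, -0.001, 0.112]
force: [-0.7, 1.0, -0.1]
width: 84.9
t 12.4 pos [ 561.  -167.   109.8] rot [-1.57e+00 -1.00e-03  1.12e-01] F [-0.7  1.  -0.1] w 84.9
{'shift': array([-0.5, 88.8, -9.1]), 'turn': array([-0.001,  0.003,  0.001])}
```

View pics/w11.png

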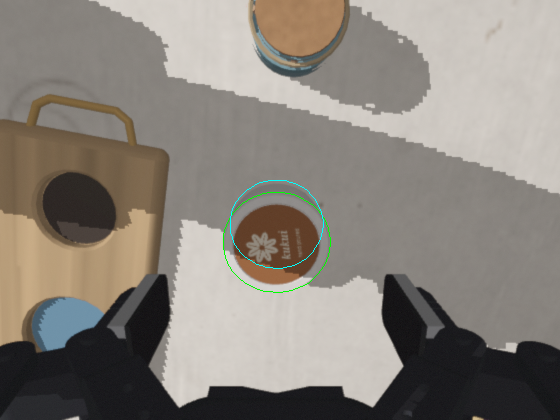

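```bash
python3 -m jog '[{"x":0,"y":15,"z":-2,"ax":0,"ay":0,"az":0,"grip":85},{"x":0,"y":30,"z":-4,"ax":0,"ay":0,"az":0,"grip":85},{"x":0,"y":42,"z":-5,"ax":0,"ay":0,"az":0,"grip":85},{"x":0,"y":48,"z":-6,"ax":0,"ay":0,"az":0,"grip":85},{"x":0,"y":50,"z":-6,"ax":0,"ay":0,"az":0,"grip":85}]';for i in 1 2 3 4; do python3 -m jog '[{"x":0,"y":0,"z":0,"ax":0,"ay":0,"az":0,"grip":85}]'|grep eef; done;python3 -c "
from h import *
rel([561.5,-176,21],0.109)"
```

```text
clock: 12.95
eef_pos: [560.5, -175.0, 57.9]
tool_rot: [-1.57, 0.002, 0.108]
force: [0.2, -0.6, -0.6]
width: 85.1
eef_pos: [561.1, -175.0, 58.8]
eef_pos: [561.6, -175.1, 59.6]
eef_pos: [561.7, -175.0, 59.8]
eef_pos: [561.6, -174.9, 59.7]
t 13.35 pos [ 561.6 -174.9   59.7] rot [-1.571e+00 -1.000e-03  1.090e-01] F [-0.1  0.   0. ] w 85.2
{'shift': array([-0.2, 38.7, -1.1]), 'turn': array([0.   , 0.   , 0.001])}
```

```bash
python3 -m jog '[{"x":0,"y":12,"z":-1,"ax":0,"ay":0,"az":0,"grip":85},{"x":0,"y":26,"z":-1,"ax":0,"ay":0,"az":0,"grip":85},{"x":0,"y":35,"z":-1,"ax":0,"ay":0,"az":0,"grip":85},{"x":0,"y":39,"z":-1,"ax":0,"ay":0,"az":0,"grip":85},{"x":0,"y":39,"z":-1,"ax":0,"ay":0,"az":0,"grip":85}]'|grep eef; python3 -m jog '[{"x":0,"y":0,"z":0,"ax":0,"ay":0,"az":0,"grip":50},{"x":0,"y":0,"z":0,"ax":0,"ay":0,"az":0,"grip":50},{"x":0,"y":0,"z":0,"ax":0,"ay":0,"az":0,"grip":50},{"x":0,"y":0,"z":0,"ax":0,"ay":0,"az":0,"grip":50},{"x":0,"y":0,"z":0,"ax":0,"ay":0,"az":0,"grip":50}]';python3 -m jog '[{"x":0,"y":-10,"z":0,"ax":0,"ay":0,"az":0,"grip":50},{"x":0,"y":-30,"z":0,"ax":0,"ay":0,"az":0,"grip":50},{"x":0,"y":-70,"z":0,"ax":0,"ay":0,"az":0,"grip":50},{"x":0,"y":-110,"z":0,"ax":0,"ay":0,"az":0,"grip":50},{"x":0,"y":-145,"z":0,"ax":0,"ay":0,"az":0,"grip":50}]';python3 -m jog '[{"x":0,"y":-150,"z":0,"ax":0,"ay":0,"az":0,"grip":50},{"x":0,"y":0,"z":0,"ax":0,"ay":0,"az":0,"grip":50}]'
```

```text
eef_pos: [560.7, -175.8, 19.1]
clock: 14.35
eef_pos: [562.0, -176.1, 21.2]
tool_rot: [-1.571, -0.001, 0.109]
force: [-0.1, -0.3, 6.2]
width: 61.9
clock: 14.85
eef_pos: [561.4, -175.9, 167.5]
tool_rot: [-1.571, -0.001, 0.109]
force: [1.4, 0.1, -0.3]
width: 61.9
clock: 15.05
eef_pos: [570.5, -179.9, 178.3]
tool_rot: [-1.581, -0.025, 0.109]
force: [3.1, -1.2, -1.6]
width: 62.0
```

```bash
python3 -m jog '[{"x":0,"y":0,"z":0,"ax":0,"ay":0,"az":0,"grip":50},{"x":0,"y":0,"z":0,"ax":0,"ay":0,"az":0,"grip":50},{"x":0,"y":0,"z":0,"ax":0,"ay":0,"az":0,"grip":50},{"x":0,"y":0,"z":0,"ax":0,"ay":0,"az":0,"grip":50},{"x":0,"y":0,"z":0,"ax":0,"ay":0,"az":0,"grip":50}]';python3 - <<'E'
from h import *
rel([428.2,290.7,170],0.11)
s=read_state();im,K,T=cam("wrist")
e=s["eef_pos"];ring(im,K,T,e[0],e[1],e[2]+12,32.5)
cv2.imwrite("pics/w12.png",im)
E
```

```text
clock: 15.55
eef_pos: [561.8, -176.1, 165.9]
tool_rot: [-1.571, -0.001, 0.109]
force: [-0.0, -0.5, -0.2]
width: 61.5
t 15.55 pos [ 561.8 -176.1  165.9] rot [-1.571e+00 -1.000e-03  1.090e-01] F [-0.  -0.5 -0.2] w 61.5
{'shift': array([-82. ,  -4.4, 478.6]), 'turn': array([ 0.   , -0.001,  0.001])}
```

View pics/w12.png

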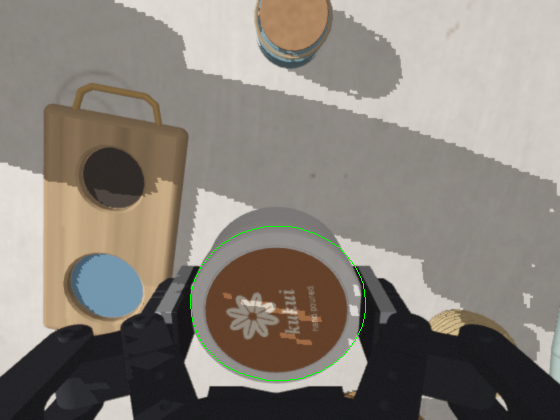

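```bash
python3 -m jog '[{"x":-4,"y":0,"z":25,"ax":0,"ay":0,"az":0,"grip":50},{"x":-12,"y":0,"z":70,"ax":0,"ay":0,"az":0,"grip":50},{"x":-20,"y":0,"z":118,"ax":0,"ay":0,"az":0,"grip":50},{"x":-29,"y":0,"z":167,"ax":0,"ay":0,"az":0,"grip":50},{"x":-37,"y":0,"z":216,"ax":0,"ay":0,"az":0,"grip":50}]'|grep eef;python3 -m jog '[{"x":-9,"y":0,"z":48,"ax":0,"ay":0,"az":0,"grip":50},{"x":-18,"y":0,"z":96,"ax":0,"ay":0,"az":0,"grip":50},{"x":-27,"y":0,"z":144,"ax":0,"ay":0,"az":0,"grip":50},{"x":-35,"y":0,"z":190,"ax":0,"ay":0,"az":0,"grip":50},{"x":-40,"y":0,"z":225,"ax":0,"ay":0,"az":0,"grip":50}]'|grep eef;python3 -m jog '[{"x":-3,"y":0,"z":22,"ax":0,"ay":0,"az":0,"grip":50},{"x":-5,"y":0,"z":34,"ax":0,"ay":0,"az":0,"grip":50},{"x":-5,"y":0,"z":38,"ax":0,"ay":0,"az":0,"grip":50},{"x":-5,"y":5,"z":38,"ax":0,"ay":0,"az":0,"grip":50},{"x":-5,"y":10,"z":38,"ax":0,"ay":0,"az":0,"grip":50}]'|grep eef;  python3 -m jog '[{"x":0,"y":10,"z":0,"ax":0,"ay":0,"az":0,"grip":50},{"x":0,"y":18,"z":0,"ax":0,"ay":0,"az":0,"grip":50},{"x":0,"y":20,"z":0,"ax":0,"ay":0,"az":0,"grip":50},{"x":0,"y":20,"z":0,"ax":0,"ay":0,"az":0,"grip":50},{"x":0,"y":20,"z":0,"ax":0,"ay":0,"az":0,"grip":50}]';python3 -c "
from h import *
rel([428.2,290.7,110],0.11)"
```

```text
eef_pos: [500.6, 36.4, 165.6]
eef_pos: [435.5, 257.5, 165.5]
eef_pos: [428.5, 289.7, 155.1]
clock: 17.6
eef_pos: [428.0, 291.2, 135.3]
tool_rot: [-1.571, -0.0, 0.109]
force: [-0.8, 0.2, -1.4]
width: 61.9
t 17.6 pos [428.  291.2 135.3] rot [-1.571 -0.     0.109] F [-0.8  0.2 -1.4] w 61.9
{'shift': array([ 0.2, 25.3, -0.5]), 'turn': array([ 0.   , -0.001,  0.   ])}
```

```bash
python3 -m jog '[{"x":0,"y":12,"z":0,"ax":0,"ay":0,"az":0,"grip":50},{"x":0,"y":28,"z":0,"ax":0,"ay":0,"az":0,"grip":50},{"x":0,"y":44,"z":0,"ax":0,"ay":0,"az":0,"grip":50},{"x":0,"y":56,"z":0,"ax":0,"ay":0,"az":0,"grip":50},{"x":0,"y":61,"z":0,"ax":0,"ay":0,"az":0,"grip":50}]'; python3 -m jog '[{"x":0,"y":4,"z":0,"ax":0,"ay":0,"az":0,"grip":50},{"x":0,"y":7,"z":0,"ax":0,"ay":0,"az":0,"grip":50},{"x":0,"y":8,"z":0,"ax":0,"ay":0,"az":0,"grip":50}]';python3 -c "
from h import *
rel([428.2,290.7,62],0.11)"
```

```text
clock: 18.1
eef_pos: [427.2, 291.0, 72.9]
tool_rot: [-1.572, 0.002, 0.109]
force: [0.4, -1.1, -0.6]
width: 61.7
clock: 18.4
eef_pos: [428.0, 291.5, 66.3]
tool_rot: [-1.571, -0.0, 0.109]
force: [0.0, -0.9, -0.1]
width: 61.4
t 18.4 pos [428.  291.5  66.3] rot [-1.571 -0.     0.109] F [ 0.  -0.9 -0.1] w 61.4
{'shift': array([ 0.2,  4.3, -0.8]), 'turn': array([-0.   , -0.001,  0.   ])}
```

```bash
python3 -m jog '[{"x":0,"y":2,"z":-0.5,"ax":0,"ay":0,"az":0,"grip":50},{"x":0,"y":3,"z":-0.5,"ax":0,"ay":0,"az":0,"grip":50}]';python3 -m jog '[{"x":0,"y":1,"z":0,"ax":0,"ay":0,"az":0,"grip":50},{"x":0,"y":1.5,"z":0,"ax":0,"ay":0,"az":0,"grip":50}]';python3 -m jog '[{"x":0,"y":1,"z":0,"ax":0,"ay":0,"az":0,"grip":50},{"x":0,"y":1,"z":0,"ax":0,"ay":0,"az":0,"grip":50}]'
```

```text
clock: 18.6
eef_pos: [428.0, 290.9, 63.5]
tool_rot: [-1.571, -0.0, 0.109]
force: [-0.5, -0.3, 0.1]
width: 61.9
clock: 18.8
eef_pos: [427.9, 290.9, 61.8]
tool_rot: [-1.571, -0.0, 0.109]
force: [0.6, -0.2, -1.9]
width: 61.6
clock: 19.0
eef_pos: [427.9, 290.9, 61.6]
tool_rot: [-1.57, -0.0, 0.109]
force: [-1.2, -0.2, 7.3]
width: 61.8
```

Contact at 61.6 mm, as predicted (62). Release, rise, look.

```bash
python3 -m jog '[{"x":0,"y":0,"z":0,"ax":0,"ay":0,"az":0,"grip":85},{"x":0,"y":0,"z":0,"ax":0,"ay":0,"az":0,"grip":85},{"x":0,"y":0,"z":0,"ax":0,"ay":0,"az":0,"grip":85},{"x":0,"y":0,"z":0,"ax":0,"ay":0,"az":0,"grip":85}]';python3 -m jog '[{"x":0,"y":-15,"z":0,"ax":0,"ay":0,"az":0,"grip":85},{"x":0,"y":-45,"z":0,"ax":0,"ay":0,"az":0,"grip":85},{"x":0,"y":-80,"z":0,"ax":0,"ay":0,"az":0,"grip":85},{"x":0,"y":-100,"z":0,"ax":0,"ay":0,"az":0,"grip":85},{"x":0,"y":-110,"z":0,"ax":0,"ay":0,"az":0,"grip":85}]'|grep eef; python3 -m jog '[{"x":0,"y":0,"z":0,"ax":0,"ay":0,"az":0,"grip":85},{"x":0,"y":0,"z":0,"ax":0,"ay":0,"az":0,"grip":85}]'|grep eef;python3 - <<'E'
from h import *
rel([579.5,162,150],0.11)
im,K,T=cam("wrist")
ring(im,K,T,428.2,290.7,76,32.5)
ring(im,K,T,579.5,162,0,25.5);ring(im,K,T,579.5,162,45,25.5)
cv2.imwrite("pics/w13.png",im)
E
```

```text
clock: 19.4
eef_pos: [427.8, 290.9, 60.7]
tool_rot: [-1.571, 0.0, 0.109]
force: [0.9, -0.5, -0.2]
width: 85.0
eef_pos: [428.6, 291.3, 172.5]
eef_pos: [427.2, 290.7, 170.0]
t 20.1 pos [427.2 290.7 170. ] rot [-1.571e+00  1.000e-03  1.090e-01] F [ 0.5 -0.4 -0. ] w 84.9
{'shift': array([ 137.4,   19.9, -144.6]), 'turn': array([ 0.001, -0.001, -0.001])}
```

View pics/w13.png

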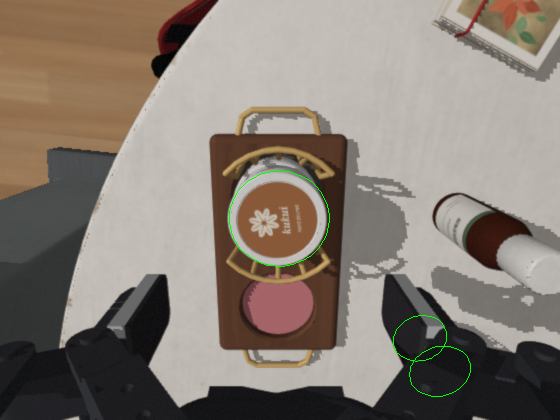

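```bash
python3 -m jog '[{"x":18,"y":0,"z":-19,"ax":0,"ay":0,"az":0,"grip":85},{"x":50,"y":0,"z":-53,"ax":0,"ay":0,"az":0,"grip":85},{"x":84,"y":0,"z":-88,"ax":0,"ay":0,"az":0,"grip":85},{"x":112,"y":5,"z":-118,"ax":0,"ay":0,"az":0,"grip":85},{"x":130,"y":15,"z":-137,"ax":0,"ay":0,"az":0,"grip":85}]'|grep eef;python3 -m jog '[{"x":6,"y":10,"z":-6,"ax":0,"ay":0,"az":0,"grip":85},{"x":7,"y":18,"z":-8,"ax":0,"ay":0,"az":0,"grip":85},{"x":7,"y":22,"z":-8,"ax":0,"ay":0,"az":0,"grip":85},{"x":7,"y":22,"z":-8,"ax":0,"ay":0,"az":0,"grip":85},{"x":7,"y":22,"z":-8,"ax":0,"ay":0,"az":0,"grip":85}]'|grep eef;python3 - <<'E'
from h import *
rel([579.5,162,25],0.11)
im,K,T=cam("wrist")
ring(im,K,T,579.5,162,0,25.5);ring(im,K,T,579.5,162,45,25.5);ring(im,K,T,579.5,162,74,20,col=(255,0,0))
cv2.imwrite("pics/w14.png",im)
E
```

```text
eef_pos: [574.4, 165.2, 154.9]
eef_pos: [578.9, 163.2, 133.8]
t 21.15 pos [578.9 163.2 133.8] rot [-1.57e+00  1.00e-03  1.11e-01] F [-0.4  0.1 -0.1] w 84.9
{'shift': array([  0.5, 108.8,  -1.4]), 'turn': array([-0.001,  0.001, -0.001])}
```

View pics/w14.png

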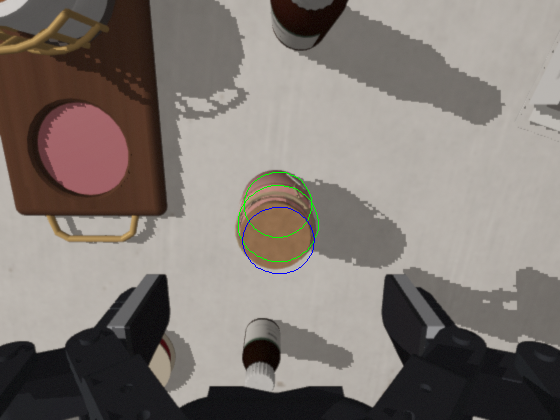

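```bash
python3 -m jog '[{"x":0,"y":15,"z":-1,"ax":0,"ay":0,"az":0,"grip":85},{"x":0,"y":45,"z":-1,"ax":0,"ay":0,"az":0,"grip":85},{"x":0,"y":75,"z":-1,"ax":0,"ay":0,"az":0,"grip":85},{"x":0,"y":98,"z":-1,"ax":0,"ay":0,"az":0,"grip":85},{"x":0,"y":108,"z":-1,"ax":0,"ay":0,"az":0,"grip":85}]'|grep eef; python3 -m jog '[{"x":0,"y":0,"z":0,"ax":0,"ay":0,"az":0,"grip":85},{"x":0,"y":0,"z":0,"ax":0,"ay":0,"az":0,"grip":35},{"x":0,"y":0,"z":0,"ax":0,"ay":0,"az":0,"grip":35},{"x":0,"y":0,"z":0,"ax":0,"ay":0,"az":0,"grip":35},{"x":0,"y":0,"z":0,"ax":0,"ay":0,"az":0,"grip":35}]';python3 -m jog '[{"x":0,"y":0,"z":0,"ax":0,"ay":0,"az":0,"grip":35},{"x":0,"y":0,"z":0,"ax":0,"ay":0,"az":0,"grip":35},{"x":0,"y":0,"z":0,"ax":0,"ay":0,"az":0,"grip":35}]'
```

```text
eef_pos: [578.0, 160.5, 23.1]
clock: 22.2
eef_pos: [580.8, 160.9, 27.3]
tool_rot: [-1.57, -0.002, 0.109]
force: [-0.7, -0.6, 6.6]
width: 49.7
clock: 22.5
eef_pos: [580.8, 160.8, 27.3]
tool_rot: [-1.57, -0.002, 0.109]
force: [-0.3, 0.2, 6.0]
width: 49.6
```

Gripped (49.6 vs 51 body). Lift and check centring.

```bash
python3 -m jog '[{"x":0,"y":-10,"z":0,"ax":0,"ay":0,"az":0,"grip":35},{"x":0,"y":-30,"z":0,"ax":0,"ay":0,"az":0,"grip":35},{"x":0,"y":-60,"z":0,"ax":0,"ay":0,"az":0,"grip":35},{"x":0,"y":-85,"z":0,"ax":0,"ay":0,"az":0,"grip":35},{"x":0,"y":-95,"z":0,"ax":0,"ay":0,"az":0,"grip":35}]'|grep eef; python3 -m jog '[{"x":0,"y":-5,"z":0,"ax":0,"ay":0,"az":0,"grip":35},{"x":0,"y":-5,"z":0,"ax":0,"ay":0,"az":0,"grip":35},{"x":0,"y":-5,"z":0,"ax":0,"ay":0,"az":0,"grip":35},{"x":0,"y":-5,"z":0,"ax":0,"ay":0,"az":0,"grip":35}]'; python3 - <<'E'
from h import *
rel([439.3,189,130],0.11)
s=read_state();im,K,T=cam("wrist")
e=s["eef_pos"];ring(im,K,T,e[0],e[1],e[2]-27+74,20,col=(255,0,0));ring(im,K,T,e[0],e[1],e[2]-27+45,25.5);ring(im,K,T,e[0],e[1],e[2]-27,25.5)
cv2.imwrite("pics/w15.png",im)
E
```

```text
eef_pos: [581.3, 160.8, 123.7]
clock: 23.4
eef_pos: [579.1, 160.5, 124.6]
tool_rot: [-1.571, 0.002, 0.109]
force: [0.5, -0.2, -2.2]
width: 50.1
t 23.4 pos [579.1 160.5 124.6] rot [-1.571  0.002  0.109] F [ 0.5 -0.2 -2.2] w 50.1
{'shift': array([-135.9,   -5.1,   43.5]), 'turn': array([ 0.   , -0.001, -0.002])}
```

View pics/w15.png

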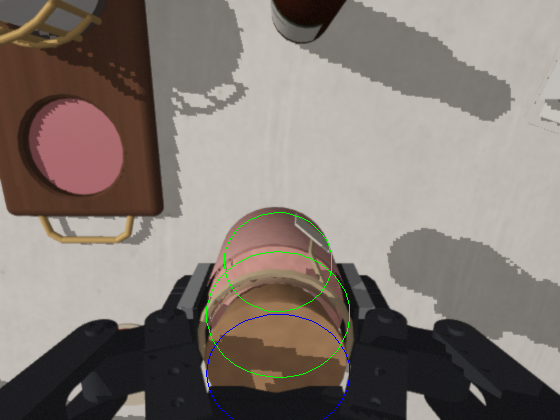

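```bash
python3 -m jog '[{"x":-15,"y":0,"z":5,"ax":0,"ay":0,"az":0,"grip":35},{"x":-45,"y":0,"z":14,"ax":0,"ay":0,"az":0,"grip":35},{"x":-80,"y":0,"z":25,"ax":0,"ay":0,"az":0,"grip":35},{"x":-110,"y":0,"z":35,"ax":0,"ay":0,"az":0,"grip":35},{"x":-130,"y":0,"z":40,"ax":0,"ay":0,"az":0,"grip":35}]'|grep eef;python3 -m jog '[{"x":-6,"y":5,"z":2,"ax":0,"ay":0,"az":0,"grip":35},{"x":-6,"y":15,"z":2,"ax":0,"ay":0,"az":0,"grip":35},{"x":-6,"y":27,"z":2,"ax":0,"ay":0,"az":0,"grip":35},{"x":-6,"y":37,"z":2,"ax":0,"ay":0,"az":0,"grip":35},{"x":-6,"y":40,"z":2,"ax":0,"ay":0,"az":0,"grip":35}]'|grep eef;python3 -m jog '[{"x":0,"y":0,"z":0,"ax":0,"ay":0,"az":0,"grip":35},{"x":0,"y":0,"z":0,"ax":0,"ay":0,"az":0,"grip":35},{"x":0,"y":0,"z":0,"ax":0,"ay":0,"az":0,"grip":35}]'; python3 - <<'E'
from h import *
rel([439.4,187.7,33],0.11)
im,K,T=cam("wrist")
ring(im,K,T,439.3,189,14,33)
cv2.imwrite("pics/w16.png",im)
E
```

```text
eef_pos: [443.3, 186.7, 125.2]
eef_pos: [440.3, 186.8, 84.1]
clock: 24.75
eef_pos: [440.6, 187.6, 86.1]
tool_rot: [-1.571, -0.001, 0.109]
force: [0.1, 0.4, -1.2]
width: 49.6
t 24.75 pos [440.6 187.6  86.1] rot [-1.571e+00 -1.000e-03  1.090e-01] F [ 0.1  0.4 -1.2] w 49.6
{'shift': array([-1.2, 53.1,  0.3]), 'turn': array([-0.   , -0.001,  0.001])}
```

View pics/w16.png

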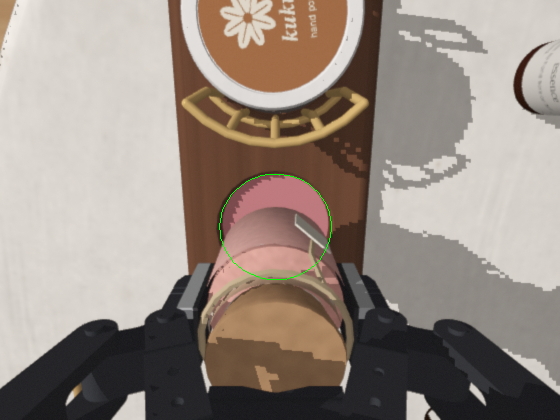

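```bash
python3 -m jog '[{"x":-1,"y":10,"z":0,"ax":0,"ay":0,"az":0,"grip":35},{"x":-1,"y":22,"z":0,"ax":0,"ay":0,"az":0,"grip":35},{"x":-1,"y":34,"z":0,"ax":0,"ay":0,"az":0,"grip":35},{"x":-1,"y":43,"z":0,"ax":0,"ay":0,"az":0,"grip":35},{"x":-1,"y":48,"z":0,"ax":0,"ay":0,"az":0,"grip":35}]';python3 -m jog '[{"x":0,"y":2,"z":0,"ax":0,"ay":0,"az":0,"grip":35},{"x":0,"y":3,"z":0,"ax":0,"ay":0,"az":0,"grip":35},{"x":0,"y":4,"z":0,"ax":0,"ay":0,"az":0,"grip":35}]'; python3 -m jog '[{"x":0,"y":1,"z":0,"ax":0,"ay":0,"az":0,"grip":35},{"x":0,"y":2,"z":0,"ax":0,"ay":0,"az":0,"grip":35}]'
```

```text
clock: 25.3
eef_pos: [438.6, 187.1, 36.4]
tool_rot: [-1.571, 0.002, 0.109]
force: [0.4, 0.1, -1.6]
width: 49.6
clock: 25.6
eef_pos: [439.4, 187.5, 33.9]
tool_rot: [-1.571, -0.0, 0.109]
force: [-0.9, 0.0, -1.3]
width: 49.6
clock: 25.8
eef_pos: [439.4, 187.6, 33.2]
tool_rot: [-1.57, -0.001, 0.109]
force: [-3.6, -1.7, 26.1]
width: 49.2
```

Contact at 33.2 mm as expected. Release and rise.

```bash
python3 -m jog '[{"x":0,"y":-1.5,"z":0,"ax":0,"ay":0,"az":0,"grip":85},{"x":0,"y":-1.5,"z":0,"ax":0,"ay":0,"az":0,"grip":85},{"x":0,"y":-1.5,"z":0,"ax":0,"ay":0,"az":0,"grip":85},{"x":0,"y":-1.5,"z":0,"ax":0,"ay":0,"az":0,"grip":85},{"x":0,"y":-1.5,"z":0,"ax":0,"ay":0,"az":0,"grip":85}]';python3 -m jog '[{"x":0,"y":-15,"z":0,"ax":0,"ay":0,"az":0,"grip":85},{"x":0,"y":-50,"z":0,"ax":0,"ay":0,"az":0,"grip":85},{"x":0,"y":-90,"z":0,"ax":0,"ay":0,"az":0,"grip":85},{"x":0,"y":-120,"z":0,"ax":0,"ay":0,"az":0,"grip":85},{"x":0,"y":-135,"z":0,"ax":0,"ay":0,"az":0,"grip":85}]'|grep eef; python3 -m jog '[{"x":0,"y":0,"z":0,"ax":0,"ay":0,"az":0,"grip":85},{"x":0,"y":0,"z":0,"ax":0,"ay":0,"az":0,"grip":85}]'|grep eef;python3 - <<'E'
from h import *
rel([560,-60,150],0.11)
im,K,T=cam("wrist")
ring(im,K,T,439.3,189,6,25.5);ring(im,K,T,439.3,189,51,25.5)
cv2.imwrite("pics/w17.png",im)
E
```

```text
clock: 26.3
eef_pos: [439.1, 187.5, 33.2]
tool_rot: [-1.571, 0.0, 0.109]
force: [-0.2, -1.2, 0.4]
width: 85.1
eef_pos: [440.1, 187.8, 170.6]
eef_pos: [438.8, 187.7, 168.0]
t 27.0 pos [438.8 187.7 168. ] rot [-1.571  0.     0.109] F [ 0.4  0.3 -0.5] w 84.9
{'shift': array([  93.4,   17.9, -259.5]), 'turn': array([-0.   , -0.001, -0.   ])}
```

View pics/w17.png

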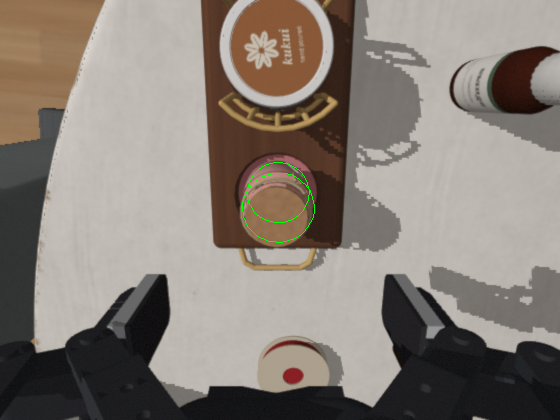

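```bash
python3 -m jog '[{"x":8,"y":0,"z":-25,"ax":0,"ay":0,"az":0,"grip":85},{"x":24,"y":0,"z":-68,"ax":0,"ay":0,"az":0,"grip":85},{"x":41,"y":0,"z":-115,"ax":0,"ay":0,"az":0,"grip":85},{"x":58,"y":0,"z":-161,"ax":0,"ay":0,"az":0,"grip":85},{"x":75,"y":0,"z":-205,"ax":0,"ay":0,"az":0,"grip":85}]'|grep eef;python3 -m jog '[{"x":11,"y":5,"z":-30,"ax":0,"ay":0,"az":0,"grip":85},{"x":17,"y":10,"z":-47,"ax":0,"ay":0,"az":0,"grip":85},{"x":18,"y":18,"z":-54,"ax":0,"ay":0,"az":0,"grip":85},{"x":18,"y":18,"z":-54,"ax":0,"ay":0,"az":0,"grip":85},{"x":18,"y":18,"z":-54,"ax":0,"ay":0,"az":0,"grip":85}]'|grep eef;python3 - <<'E'
from h import *
rel([560,-60,150],0.11)
im,K,T=cam("wrist");np.savez("w18.npz",im=im,K=K,T=T)
cv2.imwrite("pics/w18.png",im)
E
```

```text
eef_pos: [535.8, -10.2, 166.7]
eef_pos: [558.6, -58.4, 149.2]
t 28.05 pos [558.6 -58.4 149.2] rot [-1.569  0.003  0.11 ] F [-0.1  0.6  0.6] w 85.1
{'shift': array([ 1.2, -0.8, -1.7]), 'turn': array([-0.002,  0.   , -0.003])}
```

View pics/w18.png

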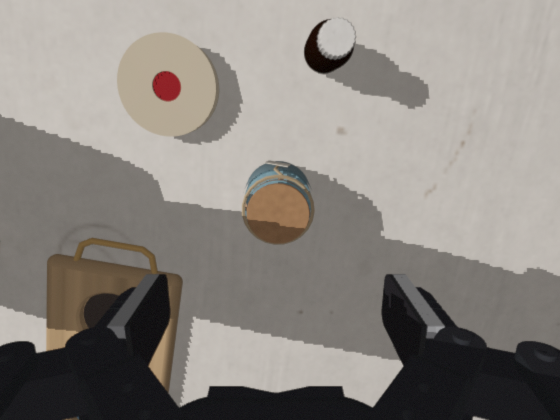

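```bash
python3 - <<'E'
from h import *
d=np.load("w18.npz");im,K,T=d["im"].copy(),d["K"],d["T"]
p=p2w(K,T,(277,211),60);print(p, "small",p2w(K,T,(337,38),62),"spool",p2w(K,T,(167,85),15))
p=p[:2]
ring(im,K,T,*p,0,25.5);ring(im,K,T,*p,35,25.5);ring(im,K,T,*p,60,20,col=(255,0,0))
cv2.imwrite("pics/w18b.png",cv2.resize(im[130:280,200:360],None,fx=4,fy=4))
rel([p[0],p[1],20],.11)
E
```

```text
[557.8595406  -51.20342768  60.        ] small [579.36840226  51.26459413  62.        ] spool [473.95951976  16.98964799  15.        ]
t 28.1 pos [559.  -58.1 149.7] rot [-1.569  0.002  0.111] F [0.  0.6 0.3] w 84.9
{'shift': array([ -0.2, 129.7,   6.8]), 'turn': array([-0.001,  0.001, -0.002])}
```

View pics/w18b.png

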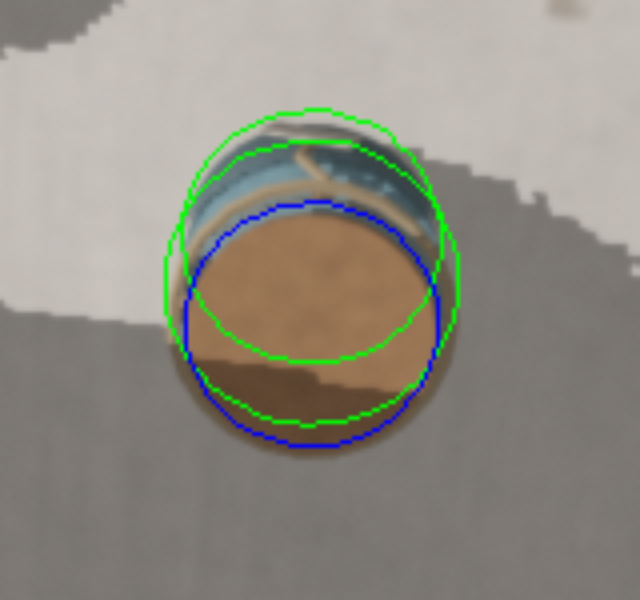

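```bash
python3 -m jog '[{"x":0,"y":12,"z":2,"ax":0,"ay":0,"az":0,"grip":85},{"x":-0.5,"y":40,"z":4,"ax":0,"ay":0,"az":0,"grip":85},{"x":-0.5,"y":60,"z":5,"ax":0,"ay":0,"az":0,"grip":85},{"x":-0.5,"y":68,"z":5,"ax":0,"ay":0,"az":0,"grip":85},{"x":-0.5,"y":70,"z":5,"ax":0,"ay":0,"az":0,"grip":85}]'|grep eef;python3 -m jog '[{"x":0,"y":0,"z":0,"ax":0,"ay":0,"az":0,"grip":85},{"x":0,"y":0,"z":0,"ax":0,"ay":0,"az":0,"grip":85},{"x":0,"y":0,"z":0,"ax":0,"ay":0,"az":0,"grip":85}]'|grep eef; python3 - <<'E'
from h import *
im,K,T=cam("wrist")
p=(557.5,-53.2)
ring(im,K,T,*p,0,25.5);ring(im,K,T,*p,35,25.5);ring(im,K,T,*p,60,20,col=(255,0,0))
cv2.imwrite("pics/w19.png",im)
rel([p[0],p[1],21],.11)
E
```

```text
eef_pos: [558.0, -54.2, 79.3]
eef_pos: [559.3, -55.1, 81.1]
t 28.95 pos [559.3 -55.   81.1] rot [-1.571e+00 -1.000e-03  1.090e-01] F [ 1.2 -0.2 -0.3] w 85.0
{'shift': array([-1.7, 60.1,  2. ]), 'turn': array([ 0.   , -0.001,  0.001])}
```

View pics/w19.png

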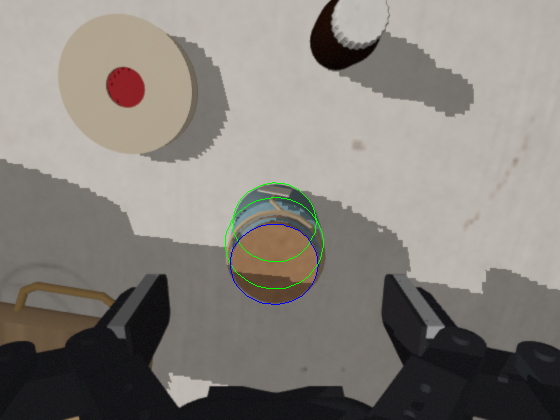

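```bash
python3 -m jog '[{"x":-1,"y":12,"z":1,"ax":0,"ay":0,"az":0,"grip":85},{"x":-1,"y":32,"z":2,"ax":0,"ay":0,"az":0,"grip":85},{"x":-1,"y":48,"z":2,"ax":0,"ay":0,"az":0,"grip":85},{"x":-1,"y":57,"z":2,"ax":0,"ay":0,"az":0,"grip":85},{"x":-1,"y":59,"z":2,"ax":0,"ay":0,"az":0,"grip":85}]'|grep eef; python3 -m jog '[{"x":0,"y":0,"z":0,"ax":0,"ay":0,"az":0,"grip":85},{"x":0,"y":0,"z":0,"ax":0,"ay":0,"az":0,"grip":35},{"x":0,"y":0,"z":0,"ax":0,"ay":0,"az":0,"grip":35},{"x":0,"y":0,"z":0,"ax":0,"ay":0,"az":0,"grip":35},{"x":0,"y":0,"z":0,"ax":0,"ay":0,"az":0,"grip":35}]';python3 -m jog '[{"x":0,"y":0,"z":0,"ax":0,"ay":0,"az":0,"grip":35},{"x":0,"y":0,"z":0,"ax":0,"ay":0,"az":0,"grip":35}]';python3 -m jog '[{"x":0,"y":-10,"z":0,"ax":0,"ay":0,"az":0,"grip":35},{"x":0,"y":-35,"z":0,"ax":0,"ay":0,"az":0,"grip":35},{"x":0,"y":-70,"z":0,"ax":0,"ay":0,"az":0,"grip":35},{"x":0,"y":-95,"z":0,"ax":0,"ay":0,"az":0,"grip":35},{"x":0,"y":-105,"z":0,"ax":0,"ay":0,"az":0,"grip":35}]'|grep eef; python3 -m jog '[{"x":0,"y":0,"z":0,"ax":0,"ay":0,"az":0,"grip":35},{"x":0,"y":0,"z":0,"ax":0,"ay":0,"az":0,"grip":35},{"x":0,"y":0,"z":0,"ax":0,"ay":0,"az":0,"grip":35}]'; python3 - <<'E'
from h import *
rel([424,-275,120],-0.063)
s=read_state();im,K,T=cam("wrist")
e=s["eef_pos"];ring(im,K,T,e[0],e[1],e[2]-22+60,20,col=(255,0,0));ring(im,K,T,e[0],e[1],e[2]-22+35,25.5);ring(im,K,T,e[0],e[1],e[2]-22,25.5)
cv2.imwrite("pics/w20.png",im)
E
```

```text
eef_pos: [556.6, -53.0, 20.0]
clock: 29.95
eef_pos: [558.3, -53.1, 22.2]
tool_rot: [-1.571, -0.002, 0.109]
force: [-0.8, 0.2, 6.5]
width: 49.5
clock: 30.15
eef_pos: [558.3, -53.1, 22.3]
tool_rot: [-1.571, -0.002, 0.109]
force: [-0.7, 1.1, 7.0]
width: 49.7
eef_pos: [558.6, -53.3, 128.9]
clock: 30.95
eef_pos: [556.5, -52.8, 124.9]
tool_rot: [-1.57, 0.003, 0.109]
force: [0.1, 0.1, -1.3]
width: 49.9
t 30.95 pos [556.5 -52.8 124.9] rot [-1.57   0.003  0.109] F [ 0.1  0.1 -1.3] w 49.9
{'shift': array([-155.9,    5.2, -206.5]), 'turn': array([-0.   ,  0.172, -0.003])}
```

View pics/w20.png

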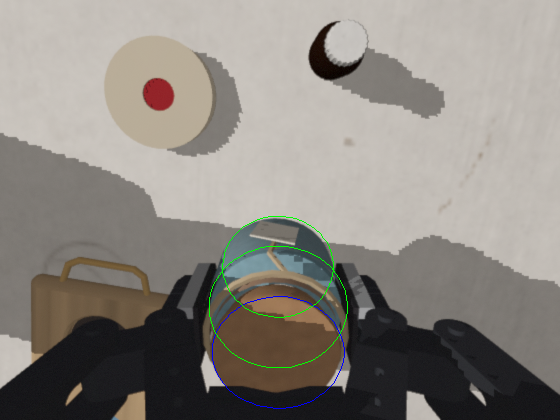

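```bash
python3 -m jog '[{"x":-15,"y":0,"z":-20,"ax":0,"ay":0,"az":0,"grip":35},{"x":-43,"y":0,"z":-57,"ax":0,"ay":0,"az":0,"grip":35},{"x":-73,"y":0,"z":-96,"ax":0,"ay":0,"az":0,"grip":35},{"x":-102,"y":0,"z":-135,"ax":0,"ay":0,"az":0,"grip":35},{"x":-128,"y":0,"z":-169,"ax":0,"ay":0,"az":0,"grip":35}]'|grep eef;python3 -m jog '[{"x":-17,"y":0,"z":-23,"ax":0,"ay":0,"az":0,"grip":35},{"x":-26,"y":5,"z":-34,"ax":0,"ay":0,"az":0,"grip":35},{"x":-28,"y":18,"z":-37,"ax":0,"ay":0,"az":0,"grip":35},{"x":-28,"y":30,"z":-37,"ax":0,"ay":0,"az":0,"grip":35},{"x":-28,"y":35,"z":-37,"ax":0,"ay":0,"az":0,"grip":35}]'|grep eef;python3 -m jog '[{"x":0,"y":0,"z":0,"ax":0,"ay":0,"az":0,"grip":35},{"x":0,"y":0,"z":0,"ax":0,"ay":0,"az":0,"grip":35},{"x":0,"y":0,"z":0,"ax":0,"ay":0,"az":0,"grip":35},{"x":0,"y":0,"z":0,"ax":0,"ay":0,"az":0,"grip":35}]'; python3 - <<'E'
from h import *
rel([424,-275,28],0.109)
im,K,T=cam("wrist")
ring(im,K,T,424,-275,14,33);ring(im,K,T,430.7,-176.7,14,26)
cv2.imwrite("pics/w21.png",im)
E
```

```text
eef_pos: [446.7, -237.0, 125.5]
eef_pos: [424.6, -272.8, 89.2]
clock: 32.4
eef_pos: [425.3, -274.7, 91.7]
tool_rot: [-1.571, -0.001, 0.11]
force: [-0.1, -0.6, -1.4]
width: 49.8
t 32.4 pos [ 425.3 -274.7   91.7] rot [-1.571e+00 -1.000e-03  1.100e-01] F [-0.1 -0.6 -1.4] w 49.8
{'shift': array([-1.4, 63.7, -0.2]), 'turn': array([0.   , 0.001, 0.001])}
```

View pics/w21.png

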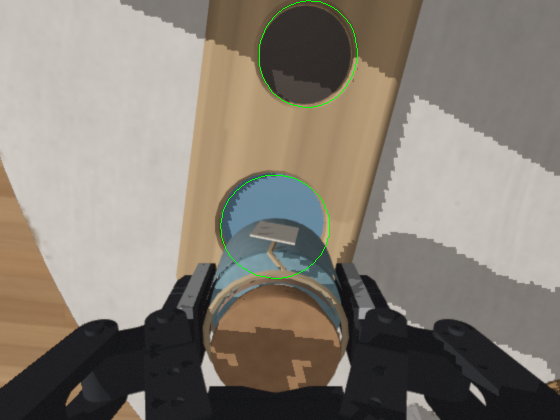

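```bash
python3 -m jog '[{"x":-2,"y":12,"z":0,"ax":0,"ay":0,"az":0,"grip":35},{"x":-2,"y":28,"z":0,"ax":0,"ay":0,"az":0,"grip":35},{"x":-2,"y":42,"z":0,"ax":0,"ay":0,"az":0,"grip":35},{"x":-2,"y":52,"z":0,"ax":0,"ay":0,"az":0,"grip":35},{"x":-2,"y":57,"z":0,"ax":0,"ay":0,"az":0,"grip":35}]'|grep eef;python3 -m jog '[{"x":0,"y":2,"z":0,"ax":0,"ay":0,"az":0,"grip":35},{"x":0,"y":4,"z":0,"ax":0,"ay":0,"az":0,"grip":35},{"x":0,"y":5,"z":0,"ax":0,"ay":0,"az":0,"grip":35}]'; python3 -m jog '[{"x":0,"y":1,"z":0,"ax":0,"ay":0,"az":0,"grip":35},{"x":0,"y":1.5,"z":0,"ax":0,"ay":0,"az":0,"grip":35}]'
```

```text
eef_pos: [422.7, -274.9, 33.7]
clock: 33.25
eef_pos: [423.1, -275.2, 29.5]
tool_rot: [-1.571, -0.001, 0.109]
force: [0.4, 0.3, -1.7]
width: 49.5
clock: 33.45
eef_pos: [423.1, -275.1, 28.2]
tool_rot: [-1.571, -0.001, 0.109]
force: [-0.3, 1.6, 6.9]
width: 49.7
```

```bash
python3 -m jog '[{"x":0,"y":0,"z":0,"ax":0,"ay":0,"az":0,"grip":85},{"x":0,"y":0,"z":0,"ax":0,"ay":0,"az":0,"grip":85},{"x":0,"y":0,"z":0,"ax":0,"ay":0,"az":0,"grip":85},{"x":0,"y":0,"z":0,"ax":0,"ay":0,"az":0,"grip":85},{"x":0,"y":0,"z":0,"ax":0,"ay":0,"az":0,"grip":85}]';python3 -m jog '[{"x":0,"y":-15,"z":0,"ax":0,"ay":0,"az":0,"grip":85},{"x":0,"y":-50,"z":0,"ax":0,"ay":0,"az":0,"grip":85},{"x":0,"y":-95,"z":0,"ax":0,"ay":0,"az":0,"grip":85},{"x":0,"y":-130,"z":0,"ax":0,"ay":0,"az":0,"grip":85},{"x":0,"y":-150,"z":0,"ax":0,"ay":0,"az":0,"grip":85}]'|grep eef; python3 -m jog '[{"x":0,"y":-15,"z":0,"ax":0,"ay":0,"az":0,"grip":85},{"x":0,"y":-20,"z":0,"ax":0,"ay":0,"az":0,"grip":85}]'|grep eef;python3 - <<'E'
from h import *
rel([580.5,289,200],0.109)
im,K,T=cam("wrist")
ring(im,K,T,423.5,-275,6,25.5);ring(im,K,T,423.5,-275,41,25.5)
cv2.imwrite("pics/w22.png",im)
E
```

```text
clock: 33.95
eef_pos: [422.9, -275.0, 27.8]
tool_rot: [-1.571, -0.0, 0.109]
force: [-1.5, 0.4, 0.5]
width: 84.9
eef_pos: [423.6, -275.7, 180.5]
eef_pos: [423.5, -275.4, 199.3]
t 34.65 pos [ 423.5 -275.4  199.3] rot [-1.572 -0.002  0.109] F [ 0.9  0.3 -0.1] w 85.1
{'shift': array([217.5,  -1. , 543.9]), 'turn': array([0.002, 0.   , 0.002])}
```

View pics/w22.png

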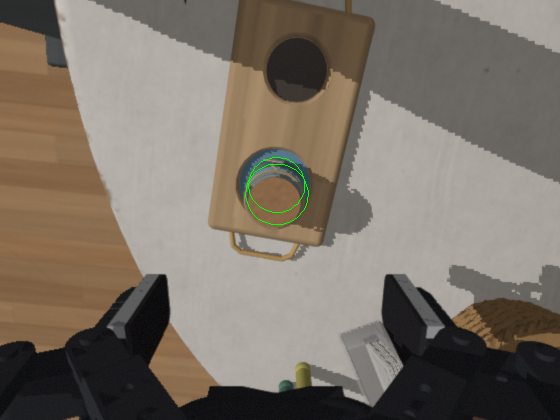

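```bash
python3 -m jog '[{"x":7,"y":0,"z":22,"ax":0,"ay":0,"az":0,"grip":85},{"x":23,"y":0,"z":64,"ax":0,"ay":0,"az":0,"grip":85},{"x":40,"y":0,"z":110,"ax":0,"ay":0,"az":0,"grip":85},{"x":57,"y":0,"z":155,"ax":0,"ay":0,"az":0,"grip":85},{"x":75,"y":0,"z":200,"ax":0,"ay":0,"az":0,"grip":85}]'|grep eef;python3 -m jog '[{"x":18,"y":0,"z":45,"ax":0,"ay":0,"az":0,"grip":85},{"x":36,"y":0,"z":90,"ax":0,"ay":0,"az":0,"grip":85},{"x":54,"y":0,"z":135,"ax":0,"ay":0,"az":0,"grip":85},{"x":72,"y":0,"z":180,"ax":0,"ay":0,"az":0,"grip":85},{"x":90,"y":0,"z":225,"ax":0,"ay":0,"az":0,"grip":85}]'|grep eef;python3 -m jog '[{"x":17,"y":0,"z":42,"ax":0,"ay":0,"az":0,"grip":85},{"x":33,"y":0,"z":78,"ax":0,"ay":0,"az":0,"grip":85},{"x":44,"y":0,"z":100,"ax":0,"ay":0,"az":0,"grip":85},{"x":50,"y":0,"z":114,"ax":0,"ay":0,"az":0,"grip":85},{"x":52,"y":0,"z":118,"ax":0,"ay":0,"az":0,"grip":85}]'|grep eef;python3 -m jog '[{"x":0,"y":0,"z":0,"ax":0,"ay":0,"az":0,"grip":85},{"x":0,"y":0,"z":0,"ax":0,"ay":0,"az":0,"grip":85},{"x":0,"y":0,"z":0,"ax":0,"ay":0,"az":0,"grip":85}]'|grep eef; python3 - <<'E'
from h import *
p=(580.5,289)
rel([*p,60],0.109)
im,K,T=cam("wrist");np.savez("w23.npz",im=im,K=K,T=T)
ring(im,K,T,*p,0,19);ring(im,K,T,*p,70,19);ring(im,K,T,*p,118,12,col=(255,0,0))
cv2.imwrite("pics/w23.png",im)
E
```

```text
eef_pos: [475.2, -66.2, 196.8]
eef_pos: [540.2, 167.3, 196.5]
eef_pos: [578.8, 290.6, 195.8]
eef_pos: [579.5, 286.7, 197.8]
t 36.5 pos [579.5 286.7 197.8] rot [-1.571  0.     0.107] F [-0.6  0.5  0.6] w 85.0
{'shift': array([  1.3, 137.8,   2.2]), 'turn': array([ 0.001, -0.002, -0.   ])}
```

View pics/w23.png

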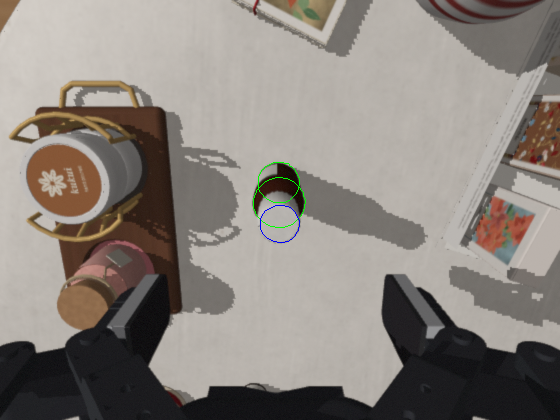

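```bash
python3 - <<'E'
from h import *
d=np.load("w23.npz");im,K,T=d["im"].copy(),d["K"],d["T"]
print("rack corner at z0",p2w(K,T,(446,245),0),"z100",p2w(K,T,(446,245),100))
o=(220,140);s=5
v=cv2.resize(im[140:260,220:340],None,fx=s,fy=s,interpolation=cv2.INTER_CUBIC);v2=v.copy()
p=(580.5,289)
R=lambda *a,**k: ring(v2,K,T,*a,s=s,o=o,**k)
R(*p,0,19);R(*p,70,19);R(*p,118,12,col=(255,0,0))
cv2.imwrite("pics/w23b.png",np.hstack([v,v2])[:, ::1] if 0 else cv2.resize(np.hstack([v,v2]),(800,400)))
E
```

```text
rack corner at z0 [749.15002609 244.61256565   0.        ] z100 [695.07881191 279.66418896 100.        ]
```

View pics/w23b.png

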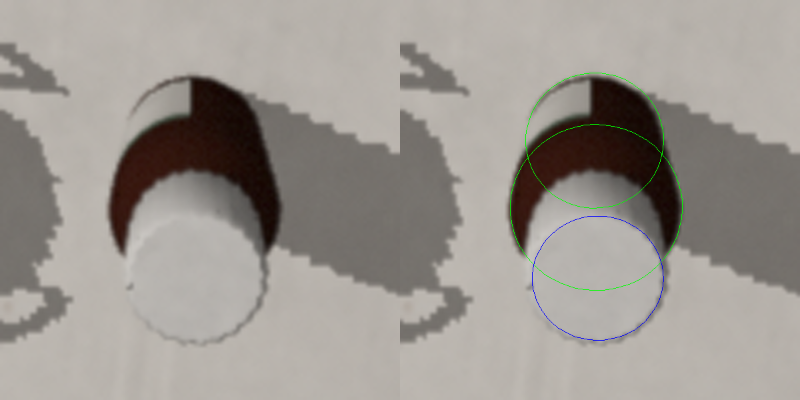

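```bash
python3 -m jog '[{"x":0.7,"y":15,"z":1,"ax":0,"ay":0,"az":0,"grip":85},{"x":0.7,"y":45,"z":1.5,"ax":0,"ay":0,"az":0,"grip":85},{"x":0.7,"y":72,"z":1.5,"ax":0,"ay":0,"az":0,"grip":85},{"x":0.7,"y":90,"z":1.5,"ax":0,"ay":0,"az":0,"grip":85},{"x":0.7,"y":100,"z":1.5,"ax":0,"ay":0,"az":0,"grip":85}]'|grep eef;python3 -m jog '[{"x":0,"y":5,"z":0,"ax":0,"ay":0,"az":0,"grip":85},{"x":0,"y":8,"z":0,"ax":0,"ay":0,"az":0,"grip":85},{"x":0,"y":10,"z":0,"ax":0,"ay":0,"az":0,"grip":85},{"x":0,"y":10,"z":0,"ax":0,"ay":0,"az":0,"grip":85}]'; python3 - <<'E'
from h import *
p=(580,288.3)
rel([*p,63],0.109)
im,K,T=cam("wrist")
ring(im,K,T,*p,0,19);ring(im,K,T,*p,70,19);ring(im,K,T,*p,118,13,col=(255,0,0))
cv2.imwrite("pics/w24.png",im)
E
```

```text
eef_pos: [578.6, 289.2, 95.1]
clock: 37.45
eef_pos: [580.4, 290.1, 88.3]
tool_rot: [-1.57, -0.001, 0.109]
force: [0.1, 0.3, 0.1]
width: 84.9
t 37.45 pos [580.4 290.1  88.3] rot [-1.57e+00 -1.00e-03  1.09e-01] F [0.1 0.3 0.1] w 84.9
{'shift': array([-0.6, 25.3, -1.7]), 'turn': array([-0.   , -0.   ,  0.001])}
```

View pics/w24.png

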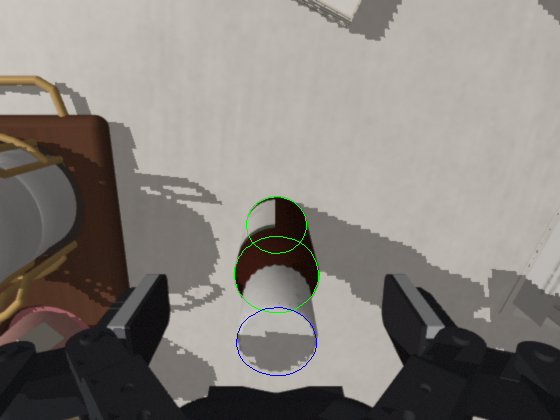

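```bash
python3 -m jog '[{"x":0,"y":8,"z":-1,"ax":0,"ay":0,"az":0,"grip":85},{"x":0,"y":16,"z":-1,"ax":0,"ay":0,"az":0,"grip":85},{"x":0,"y":22,"z":-1,"ax":0,"ay":0,"az":0,"grip":85},{"x":0,"y":25,"z":-1,"ax":0,"ay":0,"az":0,"grip":85},{"x":0,"y":25,"z":-1,"ax":0,"ay":0,"az":0,"grip":85}]'; python3 -m jog '[{"x":0,"y":0,"z":0,"ax":0,"ay":0,"az":0,"grip":70},{"x":0,"y":0,"z":0,"ax":0,"ay":0,"az":0,"grip":60},{"x":0,"y":0,"z":0,"ax":0,"ay":0,"az":0,"grip":50},{"x":0,"y":0,"z":0,"ax":0,"ay":0,"az":0,"grip":45},{"x":0,"y":0,"z":0,"ax":0,"ay":0,"az":0,"grip":40}]';python3 -m jog '[{"x":0,"y":0,"z":0,"ax":0,"ay":0,"az":0,"grip":30},{"x":0,"y":0,"z":0,"ax":0,"ay":0,"az":0,"grip":25},{"x":0,"y":0,"z":0,"ax":0,"ay":0,"az":0,"grip":25},{"x":0,"y":0,"z":0,"ax":0,"ay":0,"az":0,"grip":25}]'; python3 - <<'E'
from h import *
rel([430.7,-176.7,200],0.109)
s=read_state();e=s["eef_pos"]
im,K,T=cam("wrist")
cv2.imwrite("pics/w25.png",im)
E
```

```text
clock: 38.0
eef_pos: [579.7, 288.7, 62.0]
tool_rot: [-1.571, 0.001, 0.109]
force: [-0.6, 0.6, 0.2]
width: 84.9
clock: 38.5
eef_pos: [580.2, 289.0, 63.0]
tool_rot: [-1.571, -0.0, 0.109]
force: [-0.3, -0.4, -0.2]
width: 40.2
clock: 38.9
eef_pos: [580.5, 289.0, 63.1]
tool_rot: [-1.571, -0.001, 0.109]
force: [-0.1, 0.3, 3.1]
width: 36.7
t 38.9 pos [580.5 289.   63.1] rot [-1.571e+00 -1.000e-03  1.090e-01] F [-0.1  0.3  3.1] w 36.7
{'shift': array([-199.5, -137.1, -446.6]), 'turn': array([-0.   , -0.   ,  0.001])}
```

View pics/w25.png

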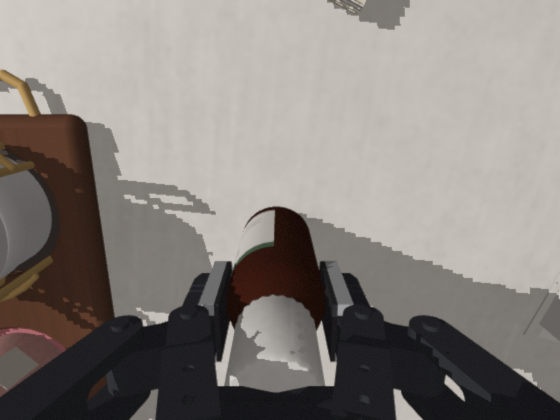

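```bash
python3 -m jog '[{"x":0,"y":-10,"z":0,"ax":0,"ay":0,"az":0,"grip":25},{"x":0,"y":-30,"z":0,"ax":0,"ay":0,"az":0,"grip":25},{"x":0,"y":-60,"z":0,"ax":0,"ay":0,"az":0,"grip":25},{"x":0,"y":-90,"z":0,"ax":0,"ay":0,"az":0,"grip":25},{"x":0,"y":-105,"z":0,"ax":0,"ay":0,"az":0,"grip":25}]'|grep eef;python3 -m jog '[{"x":0,"y":-4,"z":0,"ax":0,"ay":0,"az":0,"grip":25},{"x":0,"y":-5,"z":0,"ax":0,"ay":0,"az":0,"grip":25},{"x":0,"y":-5,"z":0,"ax":0,"ay":0,"az":0,"grip":25},{"x":0,"y":-5,"z":0,"ax":0,"ay":0,"az":0,"grip":25}]'; python3 - <<'E'
from h import *
rel([430.7,-176.7,170],0.109)
s=read_state();im,K,T=cam("wrist")
e=s["eef_pos"];ring(im,K,T,e[0],e[1],e[2]-63+70,19);ring(im,K,T,e[0],e[1],e[2]-63,19)
cv2.imwrite("pics/w26.png",im)
E
```

```text
eef_pos: [580.9, 289.0, 170.4]
clock: 39.85
eef_pos: [579.3, 288.6, 171.2]
tool_rot: [-1.572, 0.003, 0.109]
force: [-0.4, -0.4, -2.2]
width: 36.9
t 39.85 pos [579.3 288.6 171.2] rot [-1.572  0.003  0.109] F [-0.4 -0.4 -2.2] w 36.9
{'shift': array([-198.3,    2.2, -446.4]), 'turn': array([ 0.001, -0.   , -0.003])}
```

View pics/w26.png

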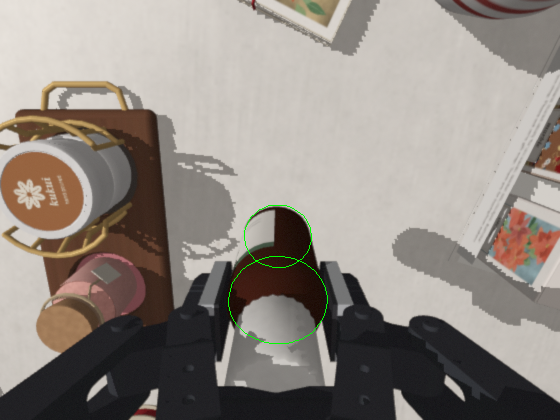

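```bash
python3 -m jog '[{"x":-6,"y":0,"z":-14,"ax":0,"ay":0,"az":0,"grip":25},{"x":-18,"y":0,"z":-41,"ax":0,"ay":0,"az":0,"grip":25},{"x":-34,"y":0,"z":-77,"ax":0,"ay":0,"az":0,"grip":25},{"x":-52,"y":0,"z":-117,"ax":0,"ay":0,"az":0,"grip":25},{"x":-70,"y":0,"z":-157,"ax":0,"ay":0,"az":0,"grip":25}]'|grep eef;python3 -m jog '[{"x":-18,"y":0,"z":-40,"ax":0,"ay":0,"az":0,"grip":25},{"x":-36,"y":0,"z":-80,"ax":0,"ay":0,"az":0,"grip":25},{"x":-54,"y":0,"z":-120,"ax":0,"ay":0,"az":0,"grip":25},{"x":-71,"y":0,"z":-160,"ax":0,"ay":0,"az":0,"grip":25},{"x":-88,"y":0,"z":-198,"ax":0,"ay":0,"az":0,"grip":25}]'|grep eef;python3 -m jog '[{"x":-15,"y":0,"z":-34,"ax":0,"ay":0,"az":0,"grip":25},{"x":-27,"y":0,"z":-62,"ax":0,"ay":0,"az":0,"grip":25},{"x":-35,"y":0,"z":-80,"ax":0,"ay":0,"az":0,"grip":25},{"x":-39,"y":0,"z":-89,"ax":0,"ay":0,"az":0,"grip":25},{"x":-40,"y":0,"z":-91,"ax":0,"ay":0,"az":0,"grip":25}]'|grep eef;python3 -m jog '[{"x":0,"y":8,"z":0,"ax":0,"ay":0,"az":0,"grip":25},{"x":0,"y":20,"z":0,"ax":0,"ay":0,"az":0,"grip":25},{"x":0,"y":28,"z":0,"ax":0,"ay":0,"az":0,"grip":25},{"x":0,"y":30,"z":0,"ax":0,"ay":0,"az":0,"grip":25},{"x":0,"y":30,"z":0,"ax":0,"ay":0,"az":0,"grip":25}]'; python3 - <<'E'
from h import *
p=(430.7,-176.7)
rel([*p,69],0.109)
s=read_state();im,K,T=cam("wrist")
ring(im,K,T,*p,14,26);e=s["eef_pos"];ring(im,K,T,e[0],e[1],e[2]-63,19)
cv2.imwrite("pics/w27.png",im)
E
```

```text
eef_pos: [526.7, 123.8, 172.2]
eef_pos: [460.9, -83.0, 172.5]
eef_pos: [431.5, -176.9, 172.6]
clock: 41.9
eef_pos: [431.8, -175.3, 142.3]
tool_rot: [-1.57, 0.001, 0.11]
force: [-0.7, 0.7, -2.3]
width: 36.5
t 41.9 pos [ 431.8 -175.3  142.3] rot [-1.57e+00  1.00e-03  1.10e-01] F [-0.7  0.7 -2.3] w 36.5
{'shift': array([-1.2, 73.3, -1.3]), 'turn': array([-0.001,  0.001, -0.001])}
```

View pics/w27.png

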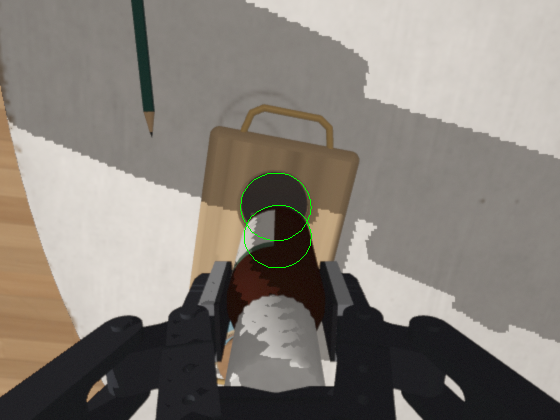

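```bash
python3 -m jog '[{"x":-1,"y":12,"z":-1,"ax":0,"ay":0,"az":0,"grip":25},{"x":-1,"y":28,"z":-1,"ax":0,"ay":0,"az":0,"grip":25},{"x":-1,"y":44,"z":-1,"ax":0,"ay":0,"az":0,"grip":25},{"x":-1,"y":54,"z":-1,"ax":0,"ay":0,"az":0,"grip":25},{"x":-1,"y":58,"z":-1,"ax":0,"ay":0,"az":0,"grip":25}]'|grep eef;python3 -m jog '[{"x":0,"y":0,"z":0,"ax":0,"ay":0,"az":0,"grip":25},{"x":0,"y":0,"z":0,"ax":0,"ay":0,"az":0,"grip":25},{"x":0,"y":0,"z":0,"ax":0,"ay":0,"az":0,"grip":25}]'; python3 - <<'E'
from h import *
p=(430.7,-176.7)
rel([*p,69],0.109)
s=read_state();im,K,T=cam("wrist")
ring(im,K,T,*p,14,26);e=s["eef_pos"];ring(im,K,T,e[0],e[1],e[2]-63,19)
cv2.imwrite("pics/w28.png",im)
E
```

```text
eef_pos: [430.9, -176.9, 84.3]
clock: 42.75
eef_pos: [431.4, -177.3, 85.4]
tool_rot: [-1.571, -0.001, 0.109]
force: [-0.8, -0.1, -2.5]
width: 36.7
t 42.75 pos [ 431.4 -177.3   85.4] rot [-1.571e+00 -1.000e-03  1.090e-01] F [-0.8 -0.1 -2.5] w 36.7
{'shift': array([-0.6, 16.4,  0.6]), 'turn': array([0.001, 0.   , 0.001])}
```

View pics/w28.png

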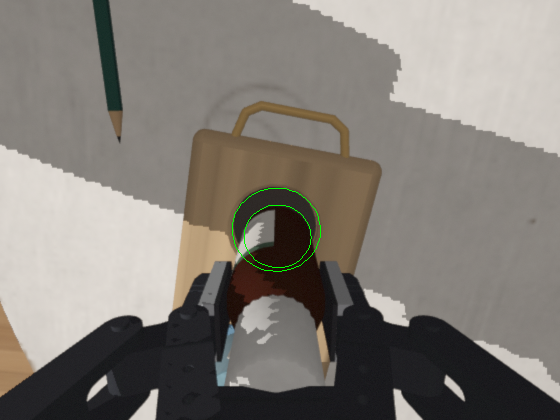

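```bash
python3 -m jog '[{"x":-0.5,"y":4,"z":0.5,"ax":0,"ay":0,"az":0,"grip":25},{"x":-0.5,"y":8,"z":0.5,"ax":0,"ay":0,"az":0,"grip":25},{"x":-0.5,"y":11,"z":0.5,"ax":0,"ay":0,"az":0,"grip":25},{"x":-0.5,"y":13,"z":0.5,"ax":0,"ay":0,"az":0,"grip":25}]'|grep -E 'eef|force';python3 -m jog '[{"x":0,"y":1,"z":0,"ax":0,"ay":0,"az":0,"grip":25},{"x":0,"y":2,"z":0,"ax":0,"ay":0,"az":0,"grip":25}]'|grep -E 'eef|force'; python3 -m jog '[{"x":0,"y":0.5,"z":0,"ax":0,"ay":0,"az":0,"grip":25},{"x":0,"y":1,"z":0,"ax":0,"ay":0,"az":0,"grip":25}]'|grep -E 'eef|force'
```

```text
eef_pos: [430.2, -176.6, 71.4]
force: [-0.4, -0.3, -0.7]
eef_pos: [430.4, -176.7, 69.6]
force: [-0.0, -0.6, -1.4]
eef_pos: [430.4, -176.7, 69.0]
force: [-0.6, 1.1, 8.3]
```

Seated at 69.0 as predicted. Release slowly and rise.

```bash
python3 -m jog '[{"x":0,"y":0,"z":0,"ax":0,"ay":0,"az":0,"grip":45},{"x":0,"y":0,"z":0,"ax":0,"ay":0,"az":0,"grip":60},{"x":0,"y":0,"z":0,"ax":0,"ay":0,"az":0,"grip":75},{"x":0,"y":0,"z":0,"ax":0,"ay":0,"az":0,"grip":85},{"x":0,"y":0,"z":0,"ax":0,"ay":0,"az":0,"grip":85}]';python3 -m jog '[{"x":0,"y":-10,"z":0,"ax":0,"ay":0,"az":0,"grip":85},{"x":0,"y":-35,"z":0,"ax":0,"ay":0,"az":0,"grip":85},{"x":0,"y":-75,"z":0,"ax":0,"ay":0,"az":0,"grip":85},{"x":0,"y":-110,"z":0,"ax":0,"ay":0,"az":0,"grip":85},{"x":0,"y":-150,"z":0,"ax":0,"ay":0,"az":0,"grip":85}]'|grep eef;python3 -m jog '[{"x":0,"y":-40,"z":0,"ax":0,"ay":0,"az":0,"grip":85},{"x":0,"y":-70,"z":0,"ax":0,"ay":0,"az":0,"grip":85},{"x":0,"y":-85,"z":0,"ax":0,"ay":0,"az":0,"grip":85},{"x":0,"y":-90,"z":0,"ax":0,"ay":0,"az":0,"grip":85},{"x":0,"y":-90,"z":0,"ax":0,"ay":0,"az":0,"grip":85}]'; python3 - <<'E'
from h import *
im,K,T=cam("wrist")
for p,r,zs in [((430.7,-176.7),19,(6,76)),((423.5,-275),25.5,(6,41))]:
    for z in zs: ring(im,K,T,*p,z,r)
ring(im,K,T,430.7,-176.7,124,13,col=(255,0,0))
cv2.imwrite("pics/w29.png",im)
im,K,T=cam("top"); 
cv2.imwrite("pics/t29.png",im)
im,K,T=cam("scene"); cv2.imwrite("pics/s29.png",cv2.resize(im[140:320,160:460],None,fx=2.6,fy=2.6,interpolation=cv2.INTER_CUBIC))
E
```

```text
clock: 44.1
eef_pos: [430.4, -176.6, 68.8]
tool_rot: [-1.571, 0.0, 0.109]
force: [-0.2, -0.1, 0.2]
width: 84.9
eef_pos: [429.7, -176.4, 220.5]
clock: 45.1
eef_pos: [430.3, -176.5, 309.3]
tool_rot: [-1.571, -0.001, 0.109]
force: [-0.5, -0.2, 0.5]
width: 85.0
```

View pics/w29.png

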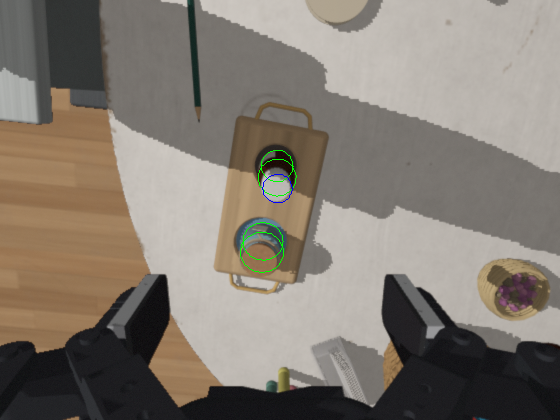

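View pics/s29.png

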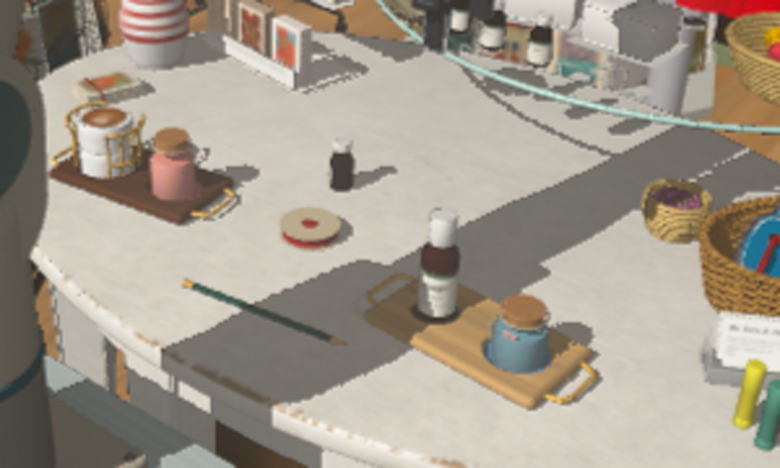

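View pics/t29.png

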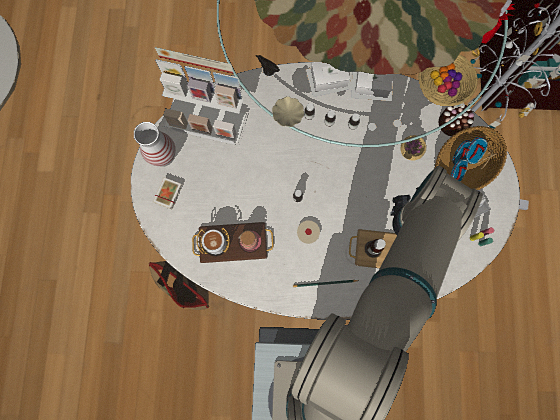

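```bash
python3 -m jog '[{"x":0,"y":0,"z":0,"ax":0,"ay":0,"az":0,"grip":85},{"x":0,"y":0,"z":0,"ax":0,"ay":0,"az":0,"grip":85}]'; python3 -c "
from cell import *
print(finish_job())"
```

```text
clock: 45.45
eef_pos: [430.0, -176.6, 308.1]
tool_rot: [-1.57, 0.002, 0.109]
force: [0.2, -0.9, -0.3]
width: 84.8
the job is handed in; nothing more can be done
None
```

I made up both gift sets and handed the job in at about 45.5 s of the 128 s allowed; no verdict is reported.

**Dark tray:** the teal tin is on the floor of the wire column with the brown tin on top, lid showing. The pink jar is in the rose recess.

**Light tray:** the blue jar is in the blue recess and the tall bottle is in the small recess.

**Seating:** each item touched down within about 2 mm of the height I predicted, with light contact (at most about 26 N at the wrist). For the teal tin that gripper reading is the only direct check of depth, but the brown tin on top also landed at the right height.

**Last pictures:** the wrist and scene views show everything upright. The positions I had measured match the images to within a few millimetres. The blue jar is the least exact, apparently 2–3 mm off its recess centre, against the 11 mm limit.

**Bystanders:** the small bottle, ribbon spool and gift cards look to be where they started. I judged that by eye in the final pictures and did not measure it.

**Slips:** the arm swayed a few millimetres after fast moves, so I slowed down near placements. I also typed one wrong row after lifting the brown tin, which gave a short up-and-down jerk in free air. The tin stayed put in the gripper. No check failed.

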